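# Pad up the brake caliper and thread its retaining pin

## Robot

A 6-joint arm with a two-finger parallel gripper is mounted at the origin on the work surface. World frame = base frame: x ahead of the robot, y to its left, z up, the work surface at z = 0. Lengths are in mm, angles in rad, forces in N, time in s.
With the tool pointing down it reaches from about 350 to 800 mm from the base axis. Payload 7.3 kg.
Tool frame: the origin (TCP) lies on the centre line of the jaws, within the pads' length; the fingertips stand 8 mm ahead of it and the grasp point (between the pads) lies 11 mm behind it (ctrl.tip_reach is the y of the fingertips in the tool frame, in mm); y points along the fingers, z is the direction in which the jaws open and shut, and the axes are right-handed (so a half turn about y gives the same grasp; the last joint's range is limited). The gripper opens to 85 mm and grips with 20 to 120 N. Pads are 22 mm wide; open, the fingers measure 114 mm over their backs; the gripper's body (76 mm by 85 mm) begins 54 mm behind the grasp point. The pads swing forward as they close: fully open they stand 13 mm farther back than shut.
Start: joints at [1.006, 0.342, 1.524, -0, 1.275, -0.146], TCP at [213.486, 479.653, 239.322] pointing down, gripper open.
Joint ranges: [-2.53, 2.53], [-0.77, 2.02], [0.04, 2.7], [-1, 4.14], [0.28, 2.66], [-3.11, 3.11]. Speed limits (rad/s): [2.57, 2.57, 3.14, 3.14, 3.14, 3.14].

## Interface

Orientations are given as a rotation vector (axis times angle).
In Python, from rig import status, vision, ctrl gives the robot as it stands.
- The arm moves only by the tool jog_arm, never from a script. Its argument "motion" is a list of rows, each an object with "rot": the turn, a rotation vector about the tool's x, y, z in degrees, a list of three; "travel": the shift along the tool's x, y, z in m, a list of three; "jaw": the closure, from 0 (fully open) to 1 (shut). In form: [{"rot": [rx, ry, rz], "travel": [tx, ty, tz], "jaw": jaw}, ...]. A call has 1 to 20 rows; each row shifts and turns the pose as measured when the row begins, along the tool's axes as they then stand; what a row does not reach is not made up. A row lasts 1/10 s, in which the tool goes at most 50 mm and 8.59 degrees, less where a joint would pass 70% of its speed; a pose out of reach is approached as far as the arm can. A call with a gripper value outside its range is refused whole. The fingers move at their own pace and stop on an object; "force" is the grip in N (left out, the last holds). Time passes only in rows, so rows that do not move let the fingers close. It gives the time, the measured TCP pose, the force and the opening at its end, in the units of the state.
- status.get_state(): the state, without advancing time (a new reading comes with each control period).
- vision.capture(name): name is "scene" or "top" or "wrist"; returns a dict with "color" (480x640x3 uint8, red, green, blue), "fx", "fy", "cx", "cy" (pixels), "rvec" (rotation vector, rad) and "tvec" (3), from world to camera coordinates, as OpenCV has them; the wrist camera has in their place "hand_eye" (4x4, takes a point from camera to tool coordinates, whose origin is the TCP and whose axes are the tool frame's). Camera axes: x right, y down, z forward; pixel columns grow to the right and rows downward; lengths in mm; the calibration is good to about 2 mm. A picture is of the moment at which its call begins: read the wrist's pose just before it. There is no depth.
- ctrl.job_done(): hands the job in, once; it reports no verdict.
The state is a dict: "time_s": time; "joint_positions": joint angles; "qd": joint speeds; "joint_torque": joint torques, N m; "eef_pos": TCP position; "tcp_rot": TCP orientation; "wrist_force": force on the tool from outside, world axes, zero at the start; "ft_torque": the same for the moment, N m; "width": finger opening in mm.
Only numpy, scipy, OpenCV 4.12 (cv2) and the standard library are available. Lean on these libraries where they do the work, as an engineer would, in place of code of your own. Each camera call takes 0.05 s, during which the arm holds its last target.

## Task

Take the new blue-backed brake pad from the wooden rack and stand it upright, fully down, in the caliper's empty slot, with its dark lining facing the pad that is already fitted, and let go of it. Then take the retaining pin by its square red head, pass it through the red-ringed bushing, over both pads and on through the far bushing until its nose stands out beyond it, and finish while still holding the pin by its head like that. Leave the worn copper-backed pad, the fitted pad and the other things on the bench where they are.

Things in the scene. Friction and masses are not known exactly. Their poses are not given: they have to be found in the camera images.
- pad_new_center (a point): the new brake pad: a plate 60 mm wide (its x), 14 mm thick (its y), 60 mm high (its z), about 0.18 kg, standing on edge in one of the two slots of a low wooden rack; blue steel backing on the +y face, dark lining on the -y face. The point is its centre, 30 mm above its lower edge.
- pad_rack: low wooden rack fixed to the bench, origin at the centre of its underside; two slots along its x, 16.5 mm wide, 30 mm either side of the origin in y. Slot floor 12 mm and rack top 32 mm above the bench, so the upper 40 mm of a pad is clear.
- pad_new_lining (a point): centre of the new pad's dark lining face (7 mm from the pad's centre along its -y); axes as the pad's
- pad_worn_center (a point): centre of the worn pad: 60 mm wide, 10 mm thick, 60 mm high, copper-coloured backing, in the rack's other slot; leave alone
- pad_fitted_center (a point): centre of the pad already fitted in the caliper (60 x 14 x 60 mm, blue backing), in the slot on the red-ringed bushing's side; leave alone
- caliper: grey brake caliper fixed to the bench, origin at the centre of its underside. y runs across the pads, along the pin's line, from the red-ringed bushing to the far one; x along the pad slots; z up. Two pad slots, at y = -24 mm (fitted pad) and +24 mm (empty); outside them two walls, 58 to 74 mm from the middle, 77 mm high, each with a brass bushing block on top, 36 mm wide, up to 103 mm.
- pad_slot (a point): centre of the floor of the caliper's empty slot, 20 mm above the bench; axes as the caliper's. 16.5 mm wide (y), 70 mm long (x), 24 mm deep, the upper 8 mm flared to 25 mm. A seated pad has its centre 30 mm above this point, its y axis along the caliper's y, lining towards -y, and its top 10 mm under the pin's axis.
- bush_near (a point): centre of the outer mouth of the first bushing, ringed in red, 90 mm above the bench; bore 16 mm, 16 mm long, axis along the caliper's y, the pin enters moving in +y. Axes as the caliper's. The brass bushing block is 36 mm wide and reaches 13 mm above the axis.
- bush_far (a point): centre of the outer mouth of the far bushing (same bore and length, on the same axis), 148 mm from the first one in +y; the pin comes out here. Axes as the caliper's.
- pin_head (a point): centre of the retaining pin's square red head, 16 x 34 x 16 mm (x, y, z); the pin's y axis runs from the head along the shaft to the nose. Steel shaft of 12 mm diameter, 175 mm long, its last 10 mm tapered to 5 mm; about 0.11 kg, balance point about 70 mm from the head's centre towards the nose.
- cradle: black two-post cradle fixed to the bench in which the pin lies level, its axis 40 mm above the bench, the red head overhanging free. Origin on the bench under the head's centre, y along the pin; posts 34 mm wide, 42 mm high, at 39 to 51 and 149 to 161 mm.
- pin_tip (a point): end of the pin's nose, 192 mm from the head's centre along the pin's y
- grease_tin: silver and green grease tin with a black lid, 70 mm across, 70 mm high, origin at its foot; leave alone
- bolt_jar: amber jar, 52 mm across, 75 mm high, origin at its foot; leave alone
- wrench: steel wrench lying on the bench; leave alone
- socket: steel socket, 30 mm across, 32 mm high, origin at its foot; leave alone
Mind the look-alikes: they are no part of the job. What is shaped like the part that bears pad_new_center but purple is not meant.

How it is judged (in metres and radians):
On the way, in this order (a step that is already met when the one before it is completed fails the run):
1. the new pad stands fully down in the empty slot, lining towards the fitted pad, and is let go (x of pad_new_center in the frame of pad_slot between -0.008 and 0.008 m and y of pad_new_center in the frame of pad_slot between -0.008 and 0.008 m and z of pad_new_center in the frame of pad_slot between 0.026 and 0.034 m and angle between pad_new_center's own z axis and vertical below 0.2 rad and angle between the y axis of pad_new_center and the y axis of pad_slot, either way round below 0.2 rad and y of pad_new_lining in the frame of pad_slot below 0 m and contact force between the fingers and pad_new below 0.1 N), for 0.2 s.
2. the pin's nose is through the first bushing (x of pin_tip in the frame of bush_near between -0.008 and 0.008 m and z of pin_tip in the frame of bush_near between -0.008 and 0.008 m and y of pin_tip in the frame of bush_near above 0.018 m and angle between the y axis of pin_head and the y axis of bush_near, either way round below 0.15 rad and y of pin_tip in the frame of bush_far below 0 m), for 0.05 s.
At the end, for the whole second after the job is handed in: Pin still, gripped (over 2 N) within 35 mm of its head, nose over 4 mm out of the far bushing, head outside the first, within 6 (nose) and 8 mm (head) of the bushings' axis and 0.06 rad of its direction; new pad in its slot within 8 mm (height 4 mm), 0.2 rad, lining to the fitted pad (x of pin_tip in the frame of bush_far between -0.006 and 0.006 m and z of pin_tip in the frame of bush_far between -0.006 and 0.006 m and y of pin_tip in the frame of bush_far above 0.004 m and x of pin_head in the frame of bush_near between -0.008 and 0.008 m and z of pin_head in the frame of bush_near between -0.008 and 0.008 m and y of pin_head in the frame of bush_near below -0.008 m and angle between the y axis of pin_head and the y axis of bush_near, either way round below 0.06 rad and contact force between the fingers and pin above 2 N and distance between the grasp point and pin_head below 0.035 m and linear speed of pin below 0.03 m/s and x of pad_new_center in the frame of pad_slot between -0.008 and 0.008 m and y of pad_new_center in the frame of pad_slot between -0.008 and 0.008 m and z of pad_new_center in the frame of pad_slot between 0.026 and 0.034 m and angle between pad_new_center's own z axis and vertical below 0.2 rad and angle between the y axis of pad_new_center and the y axis of pad_slot, either way round below 0.2 rad and y of pad_new_lining in the frame of pad_slot below 0 m); the arm keeps its last pose, push and grip.
It fails at once if the worn pad is pushed or taken (moved more than 20 mm) (distance of pad_worn_center from where it was at the start of the episode above 0.02 m).
It fails at once if the fitted pad is pushed or pulled out (moved more than 15 mm) (distance of pad_fitted_center from where it was at the start of the episode above 0.015 m).
It fails at once if the grease tin, jar, wrench or socket is disturbed (moved more than 30 mm) (distance of any of grease_tin, bolt_jar, wrench, socket from where it was at the start of the episode above 0.03 m).
It also fails if it takes over 64 s, if anything falls off the work surface, if the arm or the gripper's body presses on something with over 40 N, if the wrist force passes 120 N, or if a joint passes its speed limit or range.

## Working session

There is one attempt and no reset: what is moved stays moved. The work goes in short steps, Python scripts to look and compute and a tool call to move; the robot and the scene stay as the last step left them, time stands still between calls to the robot, and variables do not carry over. Pictures are saved under pics/ and viewed, and the job is handed in when it is done.

Besides the shell and the picture viewer there is one more tool, called after "Request:" in YAML: its name, and indented under it one key for each argument. jog_arm: Moves the arm, as the interface text tells. Its arguments: {"type":"object","properties":{"motion":{"type":"array"},"force":{"type":"number"}},"required":["motion"]}

```bash
ls; mkdir -p pics; python3 - <<'E'
from rig import status, vision, ctrl
import cv2,numpy as np
s=status.get_state();print(s, ctrl.tip_reach)
for n in ("scene","top","wrist"):
    c=vision.capture(n); cv2.imwrite(f"pics/{n}0.png",c["color"][:,:,::-1])
    print(n,{k:np.round(v,4).tolist() if k!="color" else None for k,v in c.items()})
E
```

```text
pics
{'time_s': 0.0, 'joint_positions': array([ 1.00597983e+00,  3.42708968e-01,  1.52501528e+00,  1.86080073e-05,
        1.27537373e+00, -1.45989919e-01]), 'qd': array([ 0.00311362, -0.00080252,  0.00165532,  0.00066222, -0.00048516,
       -0.00010961]), 'joint_torque': array([-4.92604286e-04, -4.33673322e+01, -2.46008241e+01, -3.00921893e-04,
        7.88009173e-03,  1.66545357e-05]), 'eef_pos': array([213.27611877, 479.31205943, 238.6336834 ]), 'tcp_rot': array([-1.5471265 ,  0.32900503, -0.32815075]), 'wrist_force': array([-0.35813482,  0.29916384, -0.49740096]), 'ft_torque': array([ 0.00892558,  0.03820484, -0.02918145]), 'width': 85.1547173799881} 8.0
scene {'color': None, 'fx': 590.2491, 'fy': 590.2491, 'cx': 323.86, 'cy': 231.4428, 'rvec': [2.2278, 0.8115, -0.3308], 'tvec': [-445.6795, -171.6712, 1408.6869]}
top {'color': None, 'fx': 514.1091, 'fy': 514.1091, 'cx': 315.8412, 'cy': 248.9595, 'rvec': [2.1456, -2.1502, 0.1415], 'tvec': [52.4454, 544.6803, 1252.465]}
wrist {'color': None, 'fx': 400.6907, 'fy': 400.6907, 'cx': 313.2035, 'cy': 234.7584, 'hand_eye': [[-0.0012, 0.9572, 0.2893, -73.0799], [-0.0002, -0.2893, 0.9572, -134.5526], [1.0, 0.0011, 0.0005, -0.0538], [0.0, 0.0, 0.0, 1.0]]}
```

View pics/scene0.png

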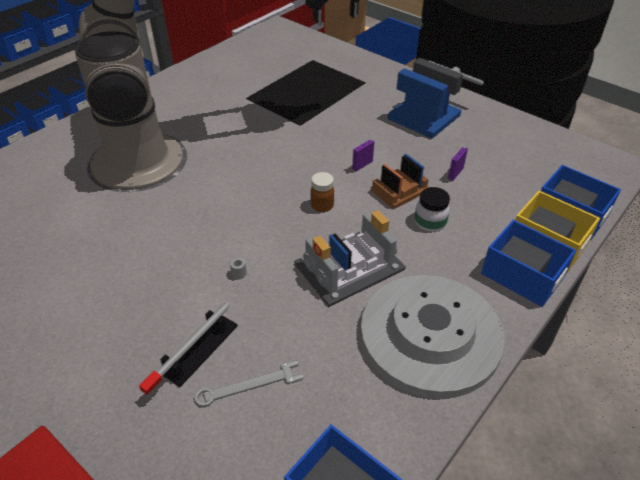

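View pics/top0.png

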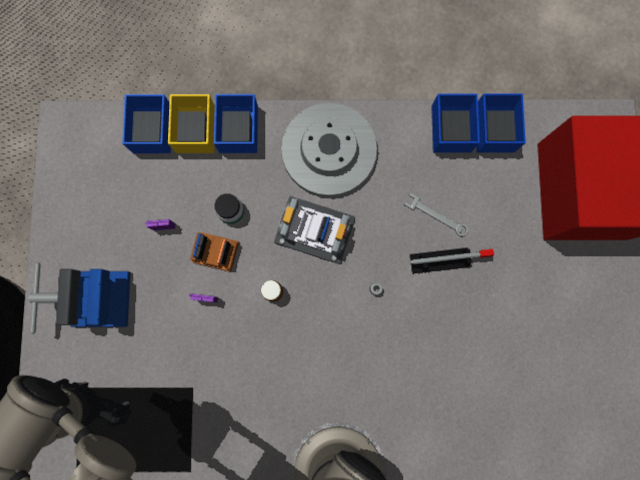

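View pics/wrist0.png

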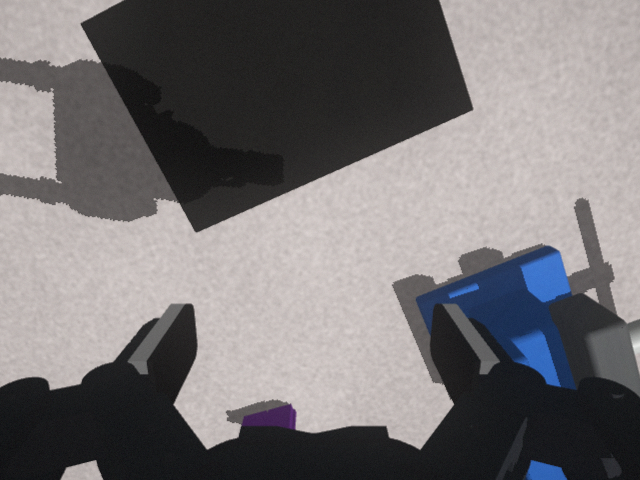

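The scene and top views show the rack at top (215,250) with the blue and copper pads, the caliper at (315,230), and the pin at (450,258) with its red head on the right. The purple decoys are at (160,224) and (203,298). I'll zoom in next.

```bash
cat > h.py <<'E'
import cv2,numpy as np
from scipy.spatial.transform import Rotation as R
from rig import status, vision, ctrl
def cap(n):
    s=status.get_state() ; c=vision.capture(n)
    K=np.array([[c["fx"],0,c["cx"]],[0,c["fy"],c["cy"]],[0,0,1]])
    if n=="wrist":
        T=np.eye(4);T[:3,:3]=R.from_rotvec(s["tcp_rot"]).as_matrix();T[:3,3]=s["eef_pos"]
        M=T@np.array(c["hand_eye"]); Rw=M[:3,:3].T; t=-Rw@M[:3,3]
    else:
        Rw=R.from_rotvec(np.ravel(c["rvec"])).as_matrix();t=np.ravel(c["tvec"])
    return dict(img=np.ascontiguousarray(c["color"][:,:,::-1]),K=K,R=Rw,t=t,C=-Rw.T@t)
def ray(c,uv):
    d=c["R"].T@np.linalg.inv(c["K"])@np.array([uv[0],uv[1],1.]);return d/np.linalg.norm(d)
def onplane(c,uv,z):
    d=ray(c,uv);return c["C"]+d*(z-c["C"][2])/d[2]
def tri(obs):
    A=np.zeros((3,3));b=np.zeros(3)
    for c,uv in obs:
        d=ray(c,uv);P=np.eye(3)-np.outer(d,d);A+=P;b+=P@c["C"]
    X=np.linalg.solve(A,b)
    return X,[float(np.linalg.norm((np.eye(3)-np.outer(ray(c,uv),ray(c,uv)))@(X-c["C"]))) for c,uv in obs]
def proj(c,X):
    p=c["K"]@(c["R"]@np.asarray(X,float)+c["t"]);return p[:2]/p[2]
def save(c,name,crop=None,s=1):
    im=c["img"]
    if crop: x,y,w,h=crop; im=im[y:y+h,x:x+w]
    cv2.imwrite(f"pics/{name}.png",cv2.resize(im,None,fx=s,fy=s,interpolation=cv2.INTER_CUBIC))
E
python3 - <<'E'
from h import *
t=cap("top");s=cap("scene")
save(t,"t_a",(140,180,230,140),3.4)
save(s,"s_a",(280,130,180,180),3.3)
for n,uv,z in [("rack",(215,252),32),("cal",(315,231),50),("head",(487,253),40),("nose",(415,262),40),("tin",(230,207),70),("jar",(271,291),75),("sock",(376,289),32),("wr",(435,214),5)]:
    print(n,onplane(t,uv,z).round())
E
```

```text
rack [538. 306.  32.]
cal [588.  53.  50.]
head [ 533. -376.   40.]
nose [ 511. -196.   40.]
tin [646. 263.  70.]
jar [438. 159.  75.]
sock [444. -98.  32.]
wr [ 640. -258.    5.]
```

View pics/t_a.png

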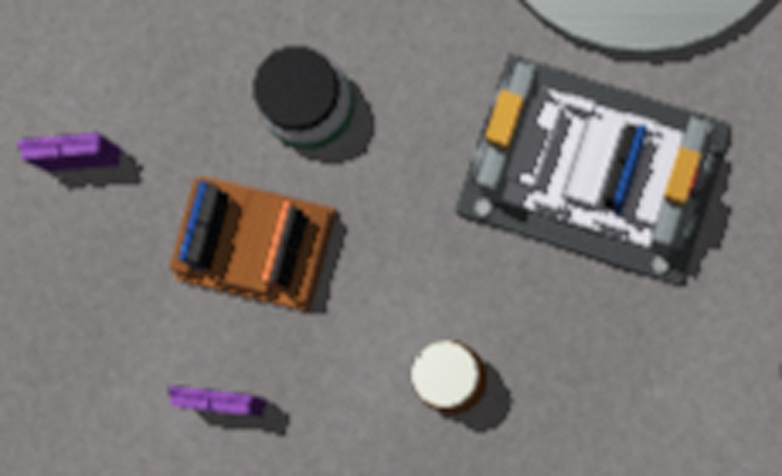

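View pics/s_a.png

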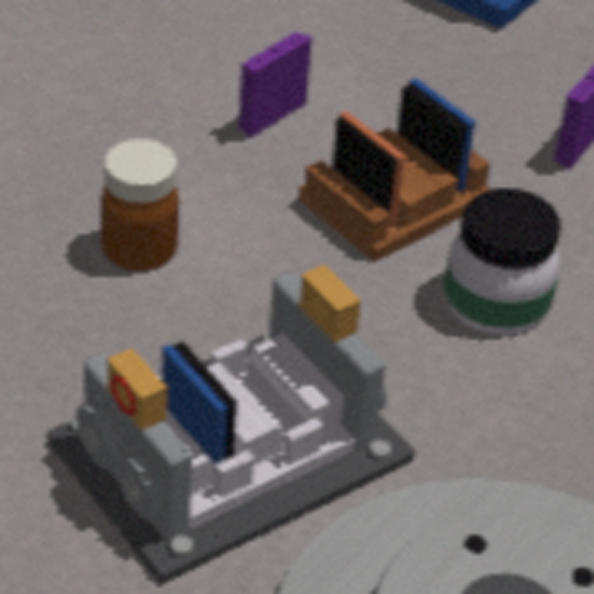

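```bash
cat >> h.py <<'E'
def Rdown(a,flip=False):
    """tool y down, tool z along horizontal direction at angle a (deg, from world +y toward +x)"""
    a=np.deg2rad(a);z=np.array([np.sin(a),np.cos(a),0])*(-1 if flip else 1);y=np.array([0,0,-1.]);x=np.cross(y,z)
    return np.column_stack([x,y,z])
def delta(pos,Rt,s=None):
    s=s or status.get_state();R0=R.from_rotvec(s["tcp_rot"]).as_matrix()
    rv=np.rad2deg(R.from_matrix(R0.T@Rt).as_rotvec());tr=R0.T@(np.asarray(pos)-s["eef_pos"])
    n=int(np.ceil(max(np.linalg.norm(rv)/8,np.linalg.norm(tr)/48)))
    print("rot",rv.round(2),"travel mm",tr.round(2),"n",n);return rv,tr
E
python3 - <<'E'
from h import *
s=status.get_state();print(R.from_rotvec(s["tcp_rot"]).as_matrix().round(3))
t=cap("top");sc=cap("scene")
for c,n in((t,"t"),(sc,"s")):
    hsv=cv2.cvtColor(c["img"],cv2.COLOR_BGR2HSV)
    for nm,lo,hi in(("yel",(12,120,120),(28,255,255)),("blue",(105,120,60),(120,255,255)),("red",(0,180,150),(4,255,255)),("red2",(176,180,150),(180,255,255))):
        m=cv2.inRange(hsv,lo,hi);k,_,st,ce=cv2.connectedComponentsWithStats(m)
        print(n,nm,[(st[i].tolist(),ce[i].round(1).tolist()) for i in range(1,k) if st[i,4]>8])
E
```

```text
[[ 0.914 -0.     0.407]
 [-0.407 -0.001  0.914]
 [-0.    -1.    -0.001]]
t yel [([168, 94, 42, 50, 438], [188.6, 117.0]), ([283, 207, 11, 16, 107], [287.9, 214.4]), ([336, 224, 10, 15, 95], [340.5, 231.1]), ([202, 233, 36, 33, 364], [215.8, 247.9]), ([190, 244, 5, 16, 22], [192.5, 253.3]), ([228, 256, 5, 12, 21], [229.8, 261.9]), ([221, 266, 6, 4, 14], [223.4, 268.0])]
t blue [([432, 93, 94, 60, 3607], [478.1, 121.8]), ([122, 95, 49, 58, 1682], [145.6, 122.1]), ([214, 94, 44, 59, 1593], [235.1, 121.4]), ([321, 217, 9, 23, 76], [324.8, 228.4]), ([193, 234, 8, 23, 45], [196.6, 244.7]), ([70, 269, 33, 58, 1107], [90.4, 298.3]), ([109, 271, 20, 12, 159], [117.8, 275.6]), ([102, 324, 12, 3, 35], [107.7, 325.0])]
t red [([573, 116, 67, 109, 6194], [606.7, 166.0]), ([620, 222, 5, 3, 11], [622.0, 223.3]), ([480, 250, 14, 6, 68], [486.5, 252.4])]
t red2 []
s yel [([423, 177, 4, 4, 10], [424.3, 178.7]), ([401, 179, 17, 13, 106], [406.8, 185.0]), ([398, 189, 25, 14, 45], [409.8, 195.3]), ([517, 191, 83, 77, 668], [556.8, 219.9]), ([392, 194, 5, 3, 10], [393.8, 194.6]), ([372, 211, 17, 13, 111], [379.7, 217.1]), ([313, 236, 17, 15, 129], [321.0, 243.2])]
s blue [([0, 0, 34, 12, 215], [11.2, 3.6]), ([0, 0, 92, 61, 2344], [41.0, 29.5]), ([134, 0, 6, 12, 61], [136.2, 5.6]), ([356, 17, 65, 47, 1933], [391.1, 39.7]), ([144, 58, 10, 18, 98], [148.6, 66.2]), ([388, 69, 73, 69, 2876], [423.3, 104.0]), ([0, 74, 86, 74, 1911], [41.2, 112.0]), ([405, 154, 18, 15, 41], [413.9, 160.9]), ([542, 165, 79, 71, 1629], [583.6, 190.2]), ([481, 220, 95, 86, 3787], [526.4, 263.4]), ([330, 235, 19, 34, 349], [338.9, 251.8]), ([284, 424, 118, 56, 2145], [339.1, 456.6])]
s red [([141, 372, 20, 19, 163], [150.2, 380.8])]
s red2 []
```

```bash
python3 - <<'E'
from h import *
t=cap("top")
print(onplane(t,(196.6,244.7),72),onplane(t,(340.5,231.1),103),onplane(t,(287.9,214.4),103))
delta([580,310,230],Rdown(13))
E
```

```text
[551.29850366 342.90860507  72.        ] [578.72658404  -8.11595915 103.        ] [619.78413954 117.93928727 103.        ]
rot [ 1.0e-02 -1.1e+01 -0.0e+00] travel mm [403.83   9.2   -5.88] n 9
```

Request:
jog_arm:
  motion:
    - {"rot": [0, -5.5, 0], "travel": [0.045, 0, 0], "jaw": 0}
    - {"rot": [0, -5.5, 0], "travel": [0.045, 0, 0.003], "jaw": 0}
    - {"rot": [0, 0, 0], "travel": [0.045, 0, 0.008], "jaw": 0}
    - {"rot": [0, 0, 0], "travel": [0.045, 0, 0.008], "jaw": 0}
    - {"rot": [0, 0, 0], "travel": [0.045, 0, 0.008], "jaw": 0}
    - {"rot": [0, 0, 0], "travel": [0.045, 0, 0.008], "jaw": 0}
    - {"rot": [0, 0, 0], "travel": [0.045, 0, 0.008], "jaw": 0}
    - {"rot": [0, 0, 0], "travel": [0.045, 0.005, 0.008], "jaw": 0}
    - {"rot": [0, 0, 0], "travel": [0.03, 0.005, 0.008], "jaw": 0}
    - {"rot": [0, 0, 0], "travel": [0, 0, 0], "jaw": 0}

```text
time_s: 1.4
eef_pos: [616.4, 437.6, 226.2]
tcp_rot: [-1.564, 0.17, -0.168]
wrist_force: [0.2, -0.6, -0.9]
width: 85.4
```

```bash
python3 - <<'E'
from h import *
delta([580,310,230],Rdown(13))
c=cap("wrist");save(c,"w1")
E
```

```text
rot [-0.    0.68 -0.09] travel mm [  -8.37   -3.81 -132.42] n 3
```

View pics/w1.png

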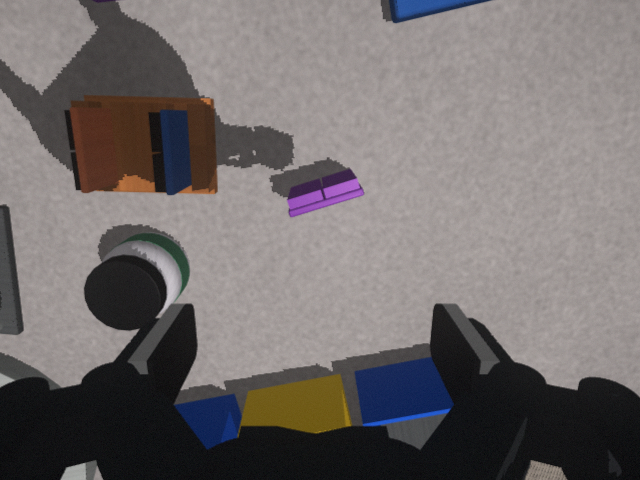

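The rack is at left (140,145), with the new pad's blue back at (175,150) and the tin at (125,290). I'll store this view and move closer.

Request:
jog_arm:
  motion:
    - {"rot": [0, 0.7, 0], "travel": [0, 0, -0.045], "jaw": 0}
    - {"rot": [0, 0, 0], "travel": [0, 0, -0.045], "jaw": 0}
    - {"rot": [0, 0, 0], "travel": [0.0, 0, -0.03], "jaw": 0.3}
    - {"rot": [0, 0, 0], "travel": [0, 0, 0], "jaw": 0.3}
    - {"rot": [0, 0, 0], "travel": [0, 0, 0], "jaw": 0.3}

```text
time_s: 1.95
eef_pos: [582.1, 320.4, 225.8]
tcp_rot: [-1.563, 0.177, -0.17]
wrist_force: [-0.6, 0.4, 0.5]
width: 60.0
```

```bash
python3 - <<'E'
from h import *
import pickle
delta([580,310,230],Rdown(13))
c=cap("wrist");save(c,"w2");pickle.dump(c,open("w2.pkl","wb"))
print(status.get_state()["width"])
E
```

```text
rot [-0.02  0.32 -0.26] travel mm [  0.17  -4.2  -10.63] n 1
59.95449175955958
```

View pics/w2.png

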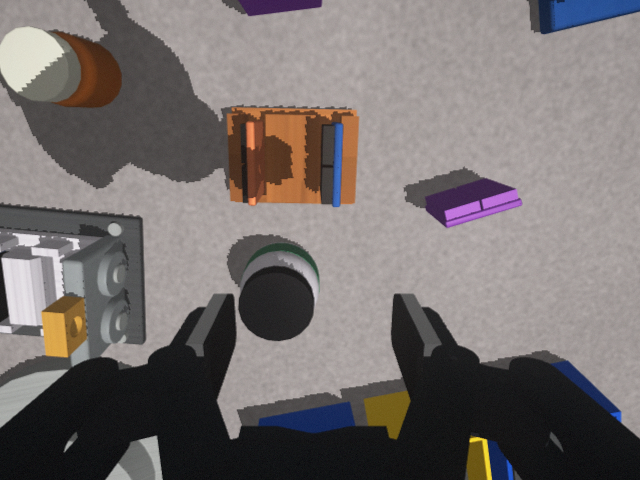

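Request:
jog_arm:
  motion:
    - {"rot": [0, 0.3, 0], "travel": [0, 0.04, 0.016], "jaw": 0.3}
    - {"rot": [0, 0, 0], "travel": [-0.01, 0.035, 0], "jaw": 0.3}
    - {"rot": [0, 0, 0], "travel": [0, 0, 0], "jaw": 0.4}
    - {"rot": [0, 0, 0], "travel": [0, 0, 0], "jaw": 0.4}
    - {"rot": [0, 0, 0], "travel": [0, 0, 0], "jaw": 0.4}

```text
time_s: 2.5
eef_pos: [576.7, 345.9, 154.1]
tcp_rot: [-1.557, 0.17, -0.176]
wrist_force: [0.4, 0.8, 0.4]
width: 51.2
```

```bash
python3 - <<'E'
from h import *
import pickle
s=status.get_state();print(s["eef_pos"],R.from_rotvec(s["tcp_rot"]).as_matrix().round(3))
c=cap("wrist");save(c,"w3");pickle.dump(c,open("w3.pkl","wb"))
a=pickle.load(open("w2.pkl","rb"))
save(a,"w2z",(215,90,160,130),5);
save(c,"w3z",(180,40,240,180),3.3)
E
```

```text
[576.73250399 345.93741004 154.08645707] [[ 0.976  0.005  0.218]
 [-0.218  0.006  0.976]
 [ 0.003 -1.     0.007]]
```

View pics/w3.png

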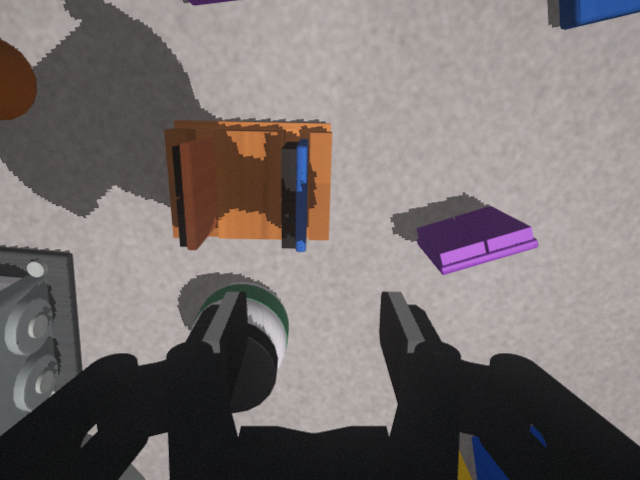

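View pics/w2z.png

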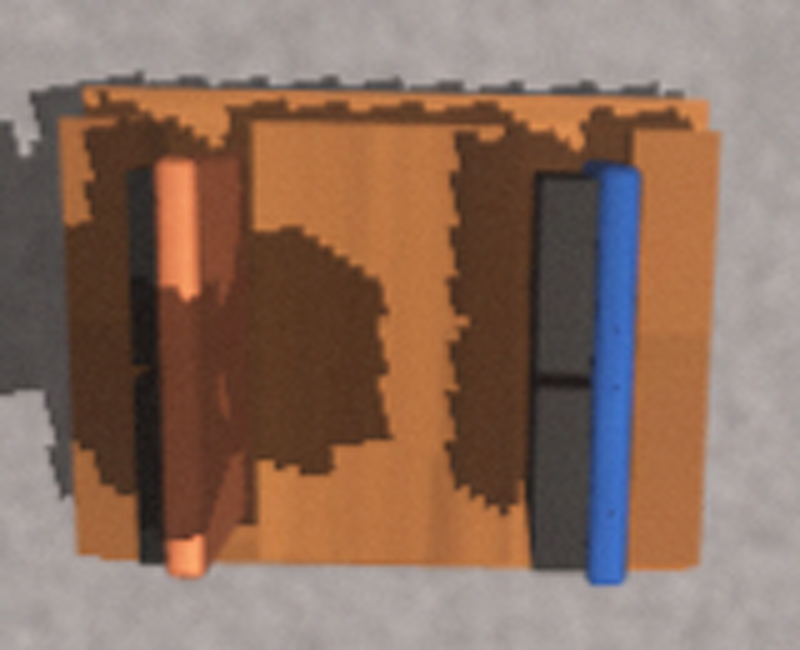

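```bash
python3 - <<'E'
from h import *
import pickle
V={n:pickle.load(open(n+".pkl","rb")) for n in("w2","w3")}
P={}
for n,c in V.items():
    hsv=cv2.cvtColor(c["img"],cv2.COLOR_BGR2HSV);m=cv2.inRange(hsv,(100,120,90),(120,255,255))
    m[:, :250]=0;m[:,400:]=0;m[:90]=0;m[260:]=0
    k,l,st,ce=cv2.connectedComponentsWithStats(m);i=1+np.argmax(st[1:,4])
    print(n,st[i],ce[i])
    r=cv2.minAreaRect(np.argwhere(l==i)[:,::-1].astype(np.float32));print(r)
    b=cv2.boxPoints(r);b=b[np.argsort(b[:,1])]
    P[n]=((b[0]+b[1])/2,(b[2]+b[3])/2)
save(V["w3"],"w3z",(270,125,60,135),4.4)
for j in(0,1):
    X,e=tri([(V[n],P[n][j]) for n in V]);print(X.round(1),np.round(e,1))
    print([onplane(V[n],P[n][j],72).round(1) for n in V])
E
```

```text
w2 [333 123  10  84 609] [336.99507389 164.25615764]
((336.8526611328125, 164.5355224609375), (7.660019874572754, 83.17781829833984), 2.38594388961792)
w3 [296 146  12  47 447] [301.07829978 167.05369128]
((301.0904541015625, 168.96751403808594), (10.743149757385254, 46.2562255859375), 2.0454084873199463)
[520.4 352.7  68.8] [0.3 0.3]
[array([520. , 352.4,  72. ]), array([520.4, 352.9,  72. ])]
[537.8 345.5 183.2] [15.9 15.9]
[array([577.2, 338.1,  72. ]), array([544.3, 346.4,  72. ])]
```

View pics/w3z.png

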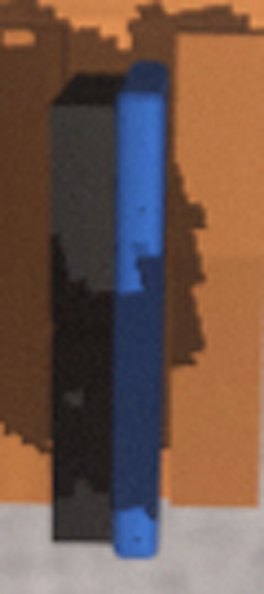

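```bash
python3 - <<'E'
from h import *
import pickle
V={n:pickle.load(open(n+".pkl","rb")) for n in("w2","w3")}
for nm,a,b in(("far",(336.5,206.4),(300.9,251.5)),("near",(339,126),(302,146.6))):
    X,e=tri([(V["w2"],a),(V["w3"],b)]);print(nm,X.round(1),np.round(e,1),onplane(V["w2"],a,72).round(1),onplane(V["w3"],b,72).round(1))
# lining left edge and blue right edge mid, at z=72, both pad ends
c=V["w3"]
for e in((282,149),(307.5,146.6),(282,248),(306,251.5)):print(e,onplane(c,e,72).round(1))
c=V["w2"]
for e in((322,125),(343,125),(321.5,204),(340.4,206.5)):print(e,onplane(c,e,72).round(1))
E
```

```text
far [577.5 339.1  73. ] [0.1 0.1] [577.7 339.   72. ] [577.9 339.   72. ]
near [522.  352.6  61.7] [0.5 0.5] [522.1 352.3  72. ] [520.7 352.8  72. ]
(282, 149) [519.6 342.2  72. ]
(307.5, 146.6) [521.4 355.7  72. ]
(282, 248) [573.5 329.   72. ]
(306, 251.5) [578.5 341.9  72. ]
(322, 125) [518.8 340.9  72. ]
(343, 125) [522.  355.1  72. ]
(321.5, 204) [573.5 328.6  72. ]
(340.4, 206.5) [578.4 341.8  72. ]
```

```bash
python3 - <<'E'
from h import *
delta([548.4,342,100],Rdown(13.4));
E
```

```text
rot [-0.45  0.78  0.25] travel mm [-27.47  54.56 -10.66] n 2
```

Request:
jog_arm:
  motion:
    - {"rot": [-0.45, 0.8, 0.25], "travel": [-0.0275, 0.02, -0.0105], "jaw": 0.45}
    - {"rot": [0, 0, 0], "travel": [0, 0.034, 0], "jaw": 0.45}
    - {"rot": [0, 0, 0], "travel": [0, 0, 0], "jaw": 0.45}

```text
time_s: 2.85
eef_pos: [551.6, 343.2, 105.6]
tcp_rot: [-1.557, 0.177, -0.193]
wrist_force: [0.4, -0.1, -0.1]
width: 46.8
```

```bash
python3 - <<'E'
from h import *
delta([548.4,342,54],Rdown(13.4))
print(status.get_state()["width"])
E
```

```text
rot [-0.4  -0.1   0.53] travel mm [-3.32 51.6  -2.24] n 2
46.804672914288
```

Request:
jog_arm:
  motion:
    - {"rot": [-0.4, 0, 0.5], "travel": [-0.003, 0.02, -0.002], "jaw": 0.45}
    - {"rot": [0, 0, 0], "travel": [0, 0.02, 0], "jaw": 0.45}
    - {"rot": [0, 0, 0], "travel": [0, 0.01, 0], "jaw": 0.45}
    - {"rot": [0, 0, 0], "travel": [0, 0, 0], "jaw": 0.45}

```text
time_s: 3.25
eef_pos: [553.4, 343.5, 60.5]
tcp_rot: [-1.557, 0.178, -0.193]
wrist_force: [0.4, 0.3, 0.7]
width: 46.5
```

```bash
python3 - <<'E'
from h import *
for i in range(2):
  delta([548.4,342,54],Rdown(13.4)); c=cap("wrist")
save(c,"w4")
E
```

```text
rot [-0.38 -0.15  0.5 ] travel mm [-4.6   6.47 -2.67] n 1
rot [-0.43 -0.15  0.57] travel mm [-5.03  7.34 -3.  ] n 1
```

View pics/w4.png

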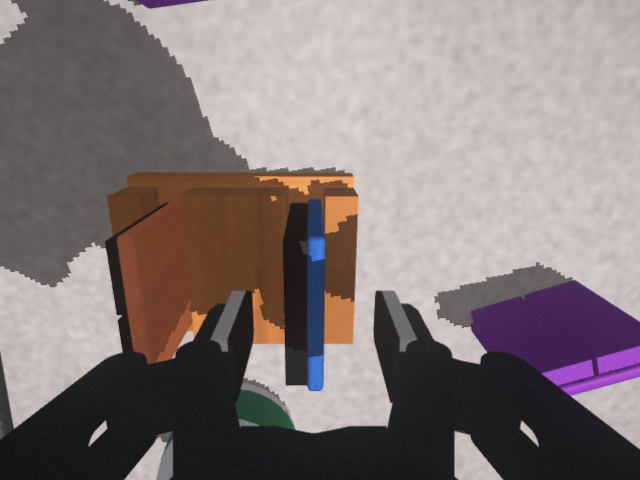

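Request:
jog_arm:
  motion:
    - {"rot": [-0.8, -0.2, 1.0], "travel": [-0.006, 0.006, -0.003], "jaw": 0.45}
    - {"rot": [0, 0, 0], "travel": [0, 0, 0], "jaw": 0.45}

```text
time_s: 3.55
eef_pos: [548.1, 342.6, 57.4]
tcp_rot: [-1.567, 0.188, -0.178]
wrist_force: [-1.7, 0.1, -0.8]
width: 47.4
```

```bash
python3 - <<'E'
from h import *
delta([548.4,342,54],Rdown(13.4))
E
```

```text
rot [ 0.29  0.06 -0.35] travel mm [ 0.44  3.43 -0.55] n 1
```

Now centred, so I'll lower 3 mm and close.

Request:
jog_arm:
  force: 60
  motion:
    - {"rot": [0.3, 0, -0.3], "travel": [0.0005, 0.004, -0.0005], "jaw": 0.6}
    - {"rot": [0, 0, 0], "travel": [0, 0, 0], "jaw": 0.75}
    - {"rot": [0, 0, 0], "travel": [0, 0, 0], "jaw": 0.9}
    - {"rot": [0, 0, 0], "travel": [0, 0, 0], "jaw": 1}
    - {"rot": [0, 0, 0], "travel": [0, 0, 0], "jaw": 1}
    - {"rot": [0, 0, 0], "travel": [0, 0, 0], "jaw": 1}

```text
time_s: 4.15
eef_pos: [549.0, 342.4, 54.4]
tcp_rot: [-1.561, 0.182, -0.184]
wrist_force: [0.0, 0.2, 0.1]
width: 12.8
```

```bash
python3 - <<'E'
from h import *
delta([548.4,342,54],Rdown(13.4))
c=cap("wrist");save(c,"w5")
E
```

```text
rot [-0.11  0.07  0.07] travel mm [-0.54  0.36 -0.49] n 1
```

View pics/w5.png

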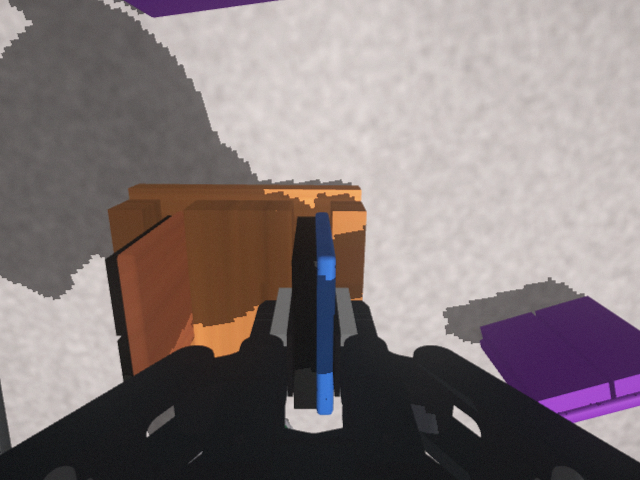

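Gripped, width 12.8. I'll lift it straight up.

Request:
jog_arm:
  motion:
    - {"rot": [0, 0, 0], "travel": [0, -0.02, 0], "jaw": 1}
    - {"rot": [0, 0, 0], "travel": [0, -0.03, 0], "jaw": 1}
    - {"rot": [0, 0, 0], "travel": [0, -0.04, 0], "jaw": 1}
    - {"rot": [0, 0, 0], "travel": [0, -0.04, 0], "jaw": 1}
    - {"rot": [0, 0, 0], "travel": [0, 0, 0], "jaw": 1}

```text
time_s: 4.7
eef_pos: [547.1, 341.3, 185.0]
tcp_rot: [-1.566, 0.188, -0.178]
wrist_force: [-0.5, -0.0, -2.3]
width: 13.0
```

```bash
python3 - <<'E'
from h import *
delta([660,60,190],Rdown(18))
print(status.get_state()["width"])
c=cap("wrist");save(c,"w6")
E
```

```text
rot [ 0.24  4.67 -0.33] travel mm [ 174.65   -5.08 -247.7 ] n 7
12.983513686628116
```

View pics/w6.png

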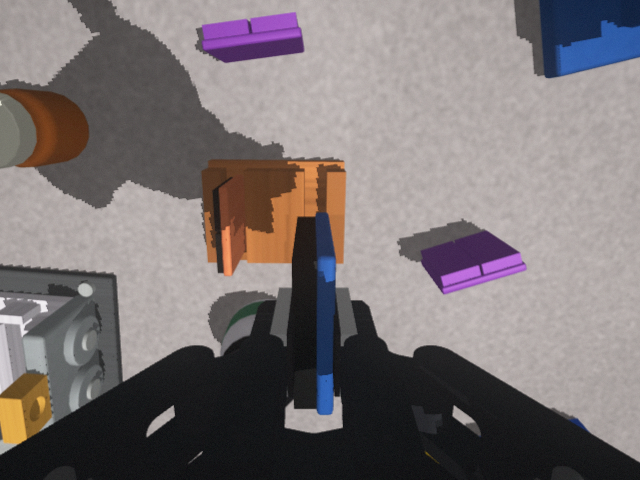

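The pad is held with its blue back on the right (+z) and the worn pad is undisturbed. Moving over the caliper.

Request:
jog_arm:
  motion:
    - {"rot": [0, 4.7, 0], "travel": [0.025, -0.001, -0.035], "jaw": 1}
    - {"rot": [0, 0, 0], "travel": [0.022, -0.001, -0.038], "jaw": 1}
    - {"rot": [0, 0, 0], "travel": [0.022, -0.001, -0.038], "jaw": 1}
    - {"rot": [0, 0, 0], "travel": [0.022, -0.001, -0.038], "jaw": 1}
    - {"rot": [0, 0, 0], "travel": [0.022, -0.001, -0.038], "jaw": 1}
    - {"rot": [0, 0, 0], "travel": [0.022, 0, -0.038], "jaw": 1}
    - {"rot": [0, 0, 0], "travel": [0.015, 0, -0.02], "jaw": 1}
    - {"rot": [0, 0, 0], "travel": [0, 0, 0], "jaw": 1}

```text
time_s: 5.55
eef_pos: [610.5, 52.8, 171.6]
tcp_rot: [-1.569, 0.273, -0.22]
wrist_force: [0.3, -0.1, -1.8]
width: 12.5
```

```bash
python3 - <<'E'
from h import *
import pickle
delta([660,60,190],Rdown(18))
c=cap("wrist");save(c,"w7");pickle.dump(c,open("w7.pkl","wb"))
E
```

```text
rot [ 1.01  0.03 -1.79] travel mm [ 44.23 -20.19  21.81] n 2
```

View pics/w7.png

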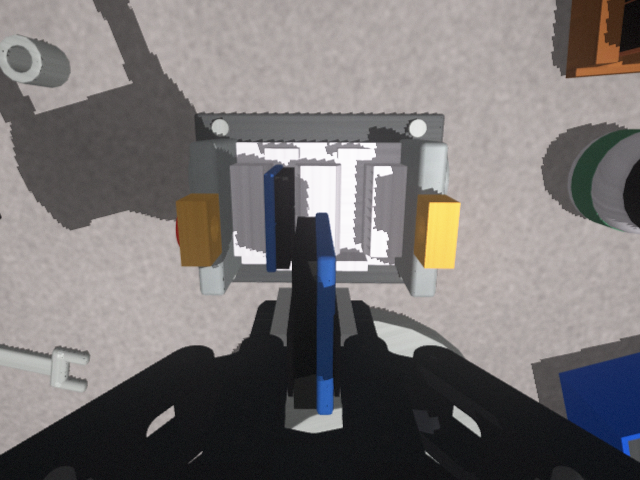

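Request:
jog_arm:
  motion:
    - {"rot": [1.0, 0, -1.8], "travel": [0.025, -0.02, 0.02], "jaw": 1}
    - {"rot": [0.3, 0, -0.5], "travel": [0.02, -0.008, 0], "jaw": 1}
    - {"rot": [0, 0, 0], "travel": [0, -0.001, 0], "jaw": 1}

```text
time_s: 5.9
eef_pos: [657.1, 62.6, 194.2]
tcp_rot: [-1.552, 0.246, -0.243]
wrist_force: [0.7, -0.2, -1.9]
width: 12.9
```

```bash
python3 - <<'E'
from h import *
import pickle
delta([660,60,190],Rdown(18))
c=cap("wrist");save(c,"w8");pickle.dump(c,open("w8.pkl","wb"))
a=pickle.load(open("w7.pkl","rb"))
save(a,"w7z",(165,100,310,200),2.5);save(c,"w8z",(150,30,320,210),2.4)
E
```

```text
rot [-0.23  0.15 -0.16] travel mm [ 3.56  4.19 -1.6 ] n 1
```

View pics/w8.png

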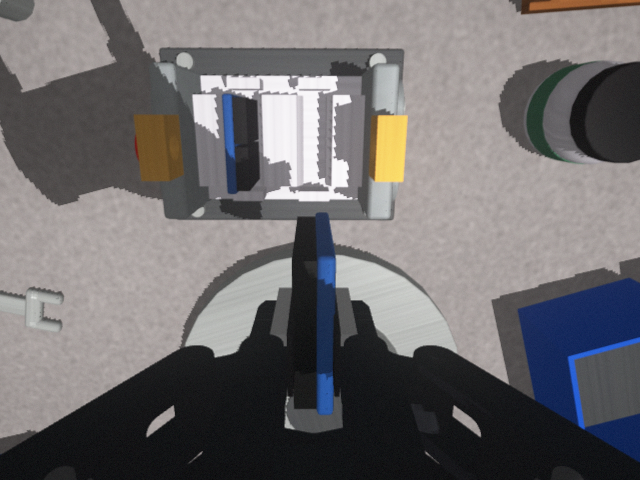

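View pics/w8z.png

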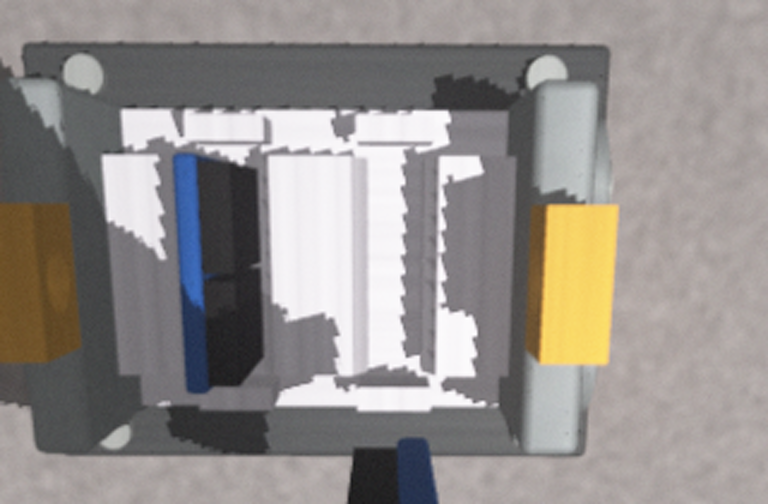

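View pics/w7z.png

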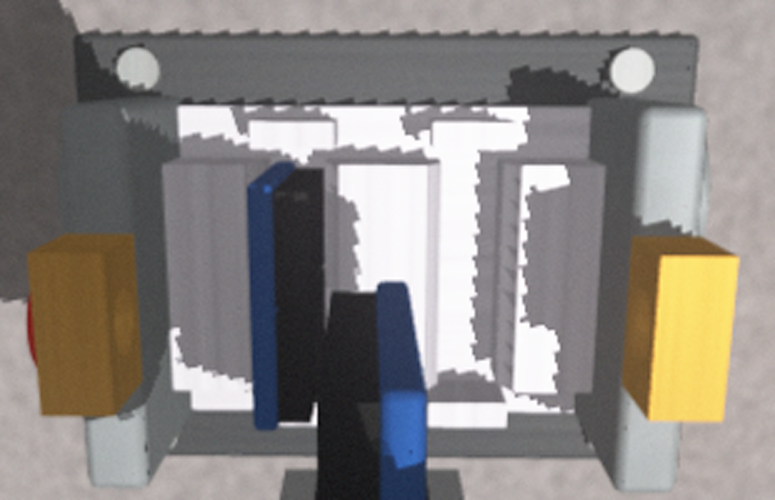

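```bash
python3 - <<'E'
from h import *
import pickle
V={n:pickle.load(open(n+".pkl","rb")) for n in("w7","w8")}
Q={}
for n,c in V.items():
    hsv=cv2.cvtColor(c["img"],cv2.COLOR_BGR2HSV);m=cv2.inRange(hsv,(15,150,70),(32,255,255))
    k,l,st,ce=cv2.connectedComponentsWithStats(m)
    for i in range(1,k):
        if st[i,4]>600 and st[i,1]<260:
            cs,_=cv2.findContours((l==i).astype(np.uint8),cv2.RETR_EXTERNAL,cv2.CHAIN_APPROX_NONE)
            ap=cv2.approxPolyDP(cs[0],2.0,True)[:,0];print(n,st[i].tolist(),ap.tolist())
save(V["w8"],"w8b",(125,100,80,90),6)
E
python3 - <<'E'
import cv2;a=cv2.imread('pics/w8b.png');print(a.shape)
E
```

```text
w7 [177, 194, 44, 72, 2486] [[192, 194], [177, 202], [182, 262], [188, 265], [209, 265], [209, 261], [213, 260], [209, 254], [215, 251], [215, 256], [216, 252], [220, 251], [217, 244], [217, 195]]
w8 [134, 115, 49, 65, 2553] [[135, 115], [142, 179], [170, 179], [181, 174], [179, 138], [175, 127], [178, 126], [177, 121], [175, 122], [172, 116]]
w8 [374, 116, 32, 65, 906] [[404, 117], [377, 117], [375, 180], [379, 178], [375, 178], [375, 171], [378, 173], [376, 166], [380, 158], [384, 159], [382, 166], [386, 166], [383, 171], [389, 173], [385, 170], [386, 166], [390, 171], [397, 168], [393, 168], [394, 164], [391, 162], [392, 168], [387, 169], [390, 167], [385, 165], [384, 159], [386, 160], [389, 151], [387, 155], [384, 153], [386, 148], [377, 147], [386, 146], [386, 139], [389, 138], [388, 144], [391, 138], [392, 145], [388, 146], [393, 147], [392, 160], [395, 156], [400, 161], [397, 160], [399, 155], [395, 156], [397, 150], [400, 152], [395, 149], [402, 149], [398, 142], [404, 134], [399, 129], [404, 130], [401, 128], [404, 127]]
(540, 480, 3)
```

View pics/w8b.png

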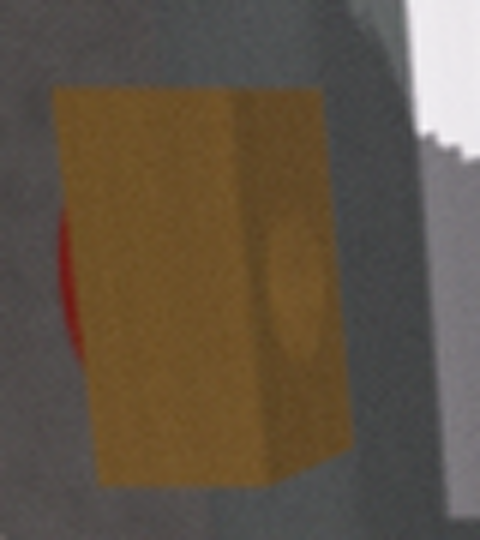

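```bash
python3 - <<'E'
from h import *
import pickle
V={n:pickle.load(open(n+".pkl","rb")) for n in("w7","w8")}
P={"n0":((176.8,202),(134,114.8)),"n1":((181.8,266),(141.5,181.2)),"f0":((461,202.5),(407.5,115.4)),"f1":((454.2,268.8),(403.8,181.7))}
Z={n:[] for n in V}
for k,(a,b) in P.items():
    X,e=tri([(V["w7"],a),(V["w8"],b)]);za=onplane(V["w7"],a,103);zb=onplane(V["w8"],b,103)
    print(k,X.round(1),np.round(e,1),za.round(1),zb.round(1));Z["w7"].append(za);Z["w8"].append(zb)
for n in V:
    q=np.array(Z[n])[:,:2];d=(q[2]+q[3]-q[0]-q[1])/2
    print(n,"c",q.mean(0).round(1),"len",np.linalg.norm(d).round(1),"a",np.rad2deg(np.arctan2(d[0],d[1])).round(2))
# slot in w8 (central block right edge ... outer block left edge), heights 44
g=lambda x,y:(150+x/2.4,30+y/2.4)
for p in((353,155),(338,372),(440,155),(434,376),(268,155)):print(p,onplane(V["w8"],g(*p),44).round(1))
# held pad: blue bottom? fitted pad top blue edge
for p in((175,155),(188,392),(197,155),(208,392)):print("fit",onplane(V["w8"],g(*p),80).round(1))
E
```

```text
n0 [558.6  -6.3 104.2] [0.1 0.1] [558.7  -6.7 103. ] [558.4  -6.9 103. ]
n1 [592.6 -18.8 101.4] [0.1 0.1] [592.2 -17.9 103. ] [592.5 -18.2 103. ]
f0 [603.8 133.7 103. ] [0.1 0.1] [603.8 133.8 103. ] [603.8 133.7 103. ]
f1 [638.3 122.8 102.7] [0.2 0.2] [638.2 122.5 103. ] [638.2 123.  103. ]
w7 c [598.2  57.9] len 147.7 a 17.97
w8 c [598.3  57.9] len 148.0 a 17.91
(353, 155) [572.3  79.1  44. ]
(338, 372) [629.   55.5  44. ]
(440, 155) [579.8 102.3  44. ]
(434, 376) [638.9  82.4  44. ]
(268, 155) [565.1  56.4  44. ]
fit [561.   38.3  80. ]
fit [616.7  20.   80. ]
fit [562.6  43.4  80. ]
fit [618.3  25.   80. ]
```

```bash
python3 - <<'E'
from h import *
import pickle
c=pickle.load(open("w8.pkl","rb"));save(c,"w8p",(280,205,70,215),2.7)
E
```

```text
(no output)
```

View pics/w8p.png

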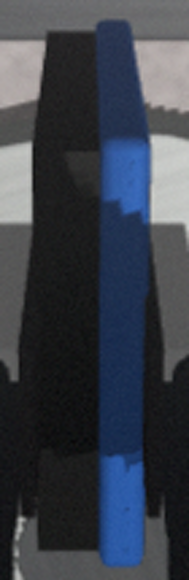

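```bash
python3 - <<'E'
from h import *
c=vision.capture("wrist");H=np.array(c["hand_eye"])
for uv in((292.2,257),(335.5,257),(294,408.7),(333.7,413.5),(295,217),(334,212.5)):
    d=H[:3,:3]@np.array([(uv[0]-c["cx"])/c["fx"],(uv[1]-c["cy"])/c["fy"],1])
    for y in(-17.6,42):print(uv,y,(H[:3,3]+d*(y-H[1,3])/d[1]).round(1))
n=np.array([np.sin(np.deg2rad(17.95)),np.cos(np.deg2rad(17.95)),0])
print(np.array([598.25,57.9,0])+24*n)
E
```

```text
(292.2, 257) -17.6 [-30.5 -17.6  -6.6]
(292.2, 257) 42 [-8.8 42.  -9.8]
(335.5, 257) -17.6 [-30.5 -17.6   6.9]
(335.5, 257) 42 [-8.9 42.  10.4]
(294, 408.7) -17.6 [ 26.  -17.6  -6.7]
(294, 408.7) 42 [ 76.6  42.  -10.1]
(333.7, 413.5) -17.6 [ 28.1 -17.6   7.3]
(333.7, 413.5) 42 [79.6 42.  11. ]
(295, 217) -17.6 [-43.3 -17.6  -5.5]
(295, 217) 42 [-28.1  42.   -8.3]
(334, 212.5) -17.6 [-44.7 -17.6   6.2]
(334, 212.5) 42 [-30.3  42.    9.4]
[605.64648616  80.73181974   0.        ]
```

```bash
python3 - <<'E'
from h import *
delta([606.7,80.2,150],Rdown(17.95))
E
```

```text
rot [-0.22  0.15 -0.3 ] travel mm [-51.2   44.08   0.94] n 2
```

Request:
jog_arm:
  motion:
    - {"rot": [-0.2, 0.15, -0.3], "travel": [-0.025, 0, 0.001], "jaw": 1}
    - {"rot": [0, 0, 0], "travel": [-0.026, 0, 0], "jaw": 1}
    - {"rot": [0, 0, 0], "travel": [0, 0.04, 0], "jaw": 1}
    - {"rot": [0, 0, 0], "travel": [0, 0, 0], "jaw": 1}

```text
time_s: 6.4
eef_pos: [599.6, 84.2, 149.9]
tcp_rot: [-1.558, 0.25, -0.237]
wrist_force: [0.7, -0.1, -3.2]
width: 12.9
```

```bash
python3 - <<'E'
from h import *
delta([606.7,80.2,95],Rdown(17.95))
E
```

```text
rot [ 0.1   0.19 -0.45] travel mm [ 8.42 54.88 -1.57] n 2
```

Request:
jog_arm:
  motion:
    - {"rot": [0.1, 0.2, -0.4], "travel": [0.008, 0.02, -0.0015], "jaw": 1}
    - {"rot": [0, 0, 0], "travel": [0, 0.02, 0], "jaw": 1}
    - {"rot": [0, 0, 0], "travel": [0, 0.01, 0], "jaw": 1}
    - {"rot": [0, 0, 0], "travel": [0, 0, 0], "jaw": 1}

```text
time_s: 6.8
eef_pos: [606.3, 82.6, 102.2]
tcp_rot: [-1.556, 0.244, -0.244]
wrist_force: [0.4, -0.6, -2.4]
width: 13.1
```

```bash
python3 - <<'E'
from h import *
delta([606.7,80.2,95],Rdown(17.95))
E
```

```text
rot [-0.05  0.14  0.01] travel mm [ 1.14  7.24 -2.15] n 1
```

Request:
jog_arm:
  motion:
    - {"rot": [0, 0.2, 0], "travel": [0.001, 0.003, -0.003], "jaw": 1}
    - {"rot": [0, 0, 0], "travel": [0, 0, -0.0005], "jaw": 1}

```text
time_s: 7.0
eef_pos: [606.9, 79.1, 101.0]
tcp_rot: [-1.556, 0.245, -0.248]
wrist_force: [0.4, -0.1, -1.9]
width: 12.9
```

```bash
python3 - <<'E'
from h import *
delta([606.7,80.2,95],Rdown(17.95))
c=cap("wrist");save(c,"w9")
delta([606.7,80.2,95],Rdown(17.95))
E
```

```text
rot [-0.09 -0.05  0.12] travel mm [-0.55  6.01  1.  ] n 1
rot [-0.11 -0.05  0.17] travel mm [-0.88  6.48  0.83] n 1
```

View pics/w9.png

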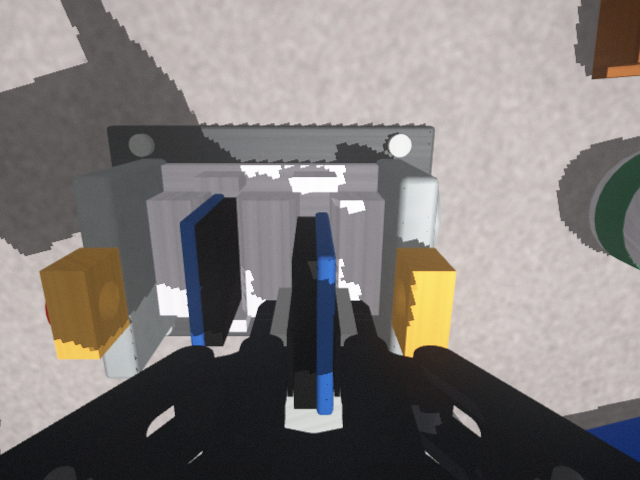

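The pad sits over the slot, between the block edges at columns 300 and 332. Descending.

Request:
jog_arm:
  motion:
    - {"rot": [0, 0, 0], "travel": [-0.001, 0.008, 0.001], "jaw": 1}
    - {"rot": [0, 0, 0], "travel": [0, 0.008, 0], "jaw": 1}
    - {"rot": [0, 0, 0], "travel": [0, 0.006, 0], "jaw": 1}
    - {"rot": [0, 0, 0], "travel": [0, 0, 0], "jaw": 1}

```text
time_s: 7.45
eef_pos: [607.3, 80.4, 79.2]
tcp_rot: [-1.555, 0.242, -0.251]
wrist_force: [-0.5, -0.2, -2.2]
width: 13.1
```

```bash
python3 - <<'E'
from h import *
delta([606.7,80.2,62.4],Rdown(17.95))
E
```

```text
rot [-0.16 -0.07  0.31] travel mm [-0.62 16.77 -0.44] n 1
```

Request:
jog_arm:
  motion:
    - {"rot": [0, 0, 0], "travel": [-0.0005, 0.005, 0], "jaw": 1}
    - {"rot": [-0.2, 0, 0.3], "travel": [0, 0.005, 0], "jaw": 1}
    - {"rot": [0, 0, 0], "travel": [0, 0.003, 0], "jaw": 1}
    - {"rot": [0, 0, 0], "travel": [0, 0, 0], "jaw": 1}

```text
time_s: 7.85
eef_pos: [607.4, 80.8, 66.5]
tcp_rot: [-1.557, 0.246, -0.247]
wrist_force: [-1.5, -0.5, 0.3]
width: 13.1
```

```bash
python3 - <<'E'
from h import *
delta([606.7,80.2,62.4],Rdown(17.95))
print(status.get_state()["wrist_force"])
E
```

```text
rot [ 0.02 -0.06  0.05] travel mm [-0.45  4.13 -0.78] n 1
[-1.50701331 -0.45176143  0.30822519]
```

Request:
jog_arm:
  motion:
    - {"rot": [0, 0, 0], "travel": [-0.0005, 0.003, -0.0005], "jaw": 1}
    - {"rot": [0, 0, 0], "travel": [0, 0.003, 0], "jaw": 1}
    - {"rot": [0, 0, 0], "travel": [0, 0, 0], "jaw": 1}

```text
time_s: 8.15
eef_pos: [607.7, 80.9, 67.2]
tcp_rot: [-1.556, 0.241, -0.25]
wrist_force: [0.4, -0.9, -1.7]
width: 12.9
```

```bash
python3 - <<'E'
from h import *
delta([606.7,80.2,62.4],Rdown(17.95))
print(status.get_state()["wrist_force"])
E
```

```text
rot [-0.11  0.    0.32] travel mm [-0.8   4.78 -0.95] n 1
[ 0.40631625 -0.90054427 -1.71560699]
```

Request:
jog_arm:
  motion:
    - {"rot": [0, 0, 0], "travel": [-0.001, 0.006, -0.001], "jaw": 1}
    - {"rot": [0, 0, 0], "travel": [0, 0.004, 0], "jaw": 1}

```text
time_s: 8.35
eef_pos: [609.1, 80.5, 65.9]
tcp_rot: [-1.554, 0.233, -0.257]
wrist_force: [-15.3, -6.2, 28.3]
width: 12.7
```

```bash
python3 - <<'E'
from h import *
delta([606.7,80.2,62.4],Rdown(17.95))
print(status.get_state()["wrist_force"])
c=cap("wrist");save(c,"w10")
E
```

```text
rot [-0.32  0.03  0.82] travel mm [-2.23  3.48 -1.06] n 1
[-15.25080678  -6.21173373  28.34116322]
```

View pics/w10.png

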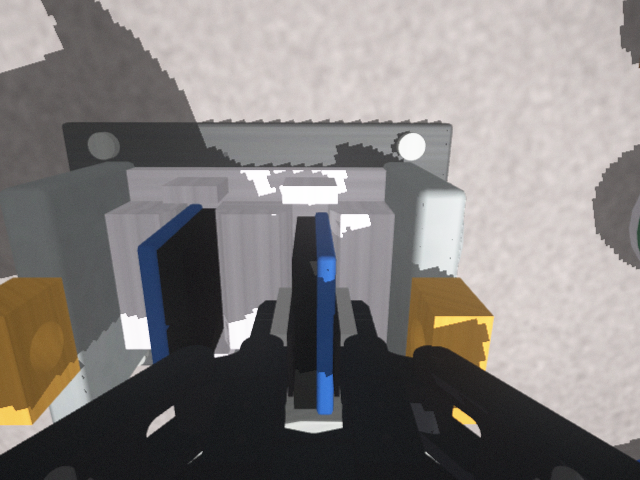

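```bash
python3 - <<'E'
from h import *
c=cap("scene");save(c,"s2",(285,190,130,120),6)
a=np.deg2rad(17.95);ex=np.array([np.cos(a),-np.sin(a),0]);ey=np.array([np.sin(a),np.cos(a),0])
o=np.array([598.25,57.9,0])
for yy in(-24,24):
  for x,y in((-30,-7),(-30,7),(30,7),(30,-7)):
    p=proj(c,o+ex*x+ey*(yy+y)+[0,0,80]);print(yy,x,y,p.round(1),((p-[285,190])*6).round())
E
```

```text
-24 -30 -7 [328.7 234. ] [262. 264.]
-24 -30 7 [334.8 231.2] [299. 247.]
-24 30 7 [352.5 250.6] [405. 364.]
-24 30 -7 [346.2 253.5] [367. 381.]
24 -30 -7 [349.6 224.7] [388. 208.]
24 -30 7 [355.6 222.1] [424. 193.]
24 30 7 [373.7 240.8] [532. 305.]
24 30 -7 [367.6 243.7] [496. 322.]
```

View pics/s2.png

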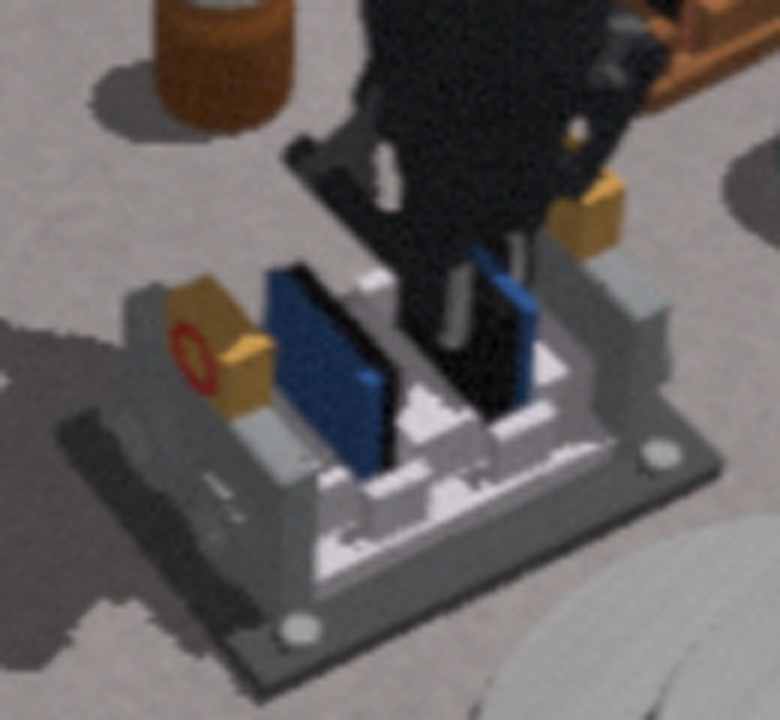

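Both pads protrude equally in the scene view, about 100 zoomed px of exposed edge each, so the pad looks seated. I'll relax the push, then open slightly.

Request:
jog_arm:
  motion:
    - {"rot": [0, 0, 0], "travel": [-0.001, -0.001, 0], "jaw": 1}
    - {"rot": [0, 0, 0], "travel": [0, 0, 0], "jaw": 0.8}
    - {"rot": [0, 0, 0], "travel": [0, 0, 0], "jaw": 0.7}
    - {"rot": [0, 0, 0], "travel": [0, 0, 0], "jaw": 0.7}

```text
time_s: 8.85
eef_pos: [608.7, 78.3, 68.4]
tcp_rot: [-1.557, 0.231, -0.26]
wrist_force: [-1.8, 0.7, 5.7]
width: 25.5
```

```bash
python3 - <<'E'
from h import *
delta([606.7,80.2,62.4],Rdown(17.95))
s=status.get_state();print(s["wrist_force"],s["width"])
c=cap("wrist");save(c,"w11")
E
```

```text
rot [-0.17  0.03  1.01] travel mm [-2.58  5.92  1.21] n 1
[-1.75463271  0.72912202  5.67157702] 25.485052056896805
```

View pics/w11.png

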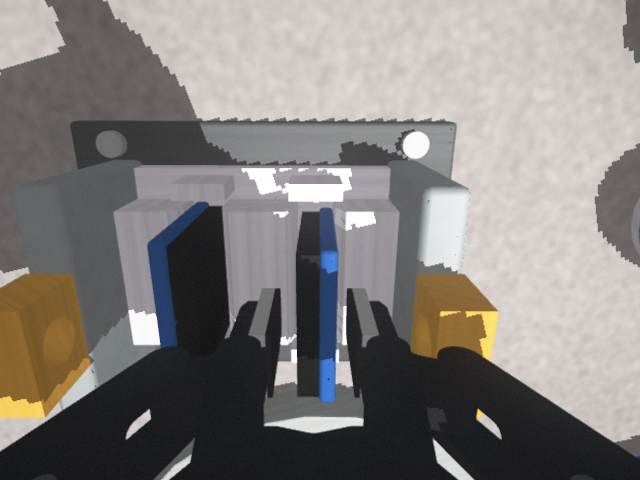

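Request:
jog_arm:
  motion:
    - {"rot": [0, 0, 0], "travel": [0, -0.01, 0], "jaw": 0.7}
    - {"rot": [0, 0, -0.5], "travel": [0, -0.02, 0], "jaw": 0.7}
    - {"rot": [0, 0, 0], "travel": [0, -0.03, 0], "jaw": 0.7}
    - {"rot": [0, 0, 0], "travel": [0, -0.04, 0], "jaw": 0.7}
    - {"rot": [0, 0, 0], "travel": [0.03, -0.03, 0], "jaw": 0.6}
    - {"rot": [0, 0, 0], "travel": [0.03, 0, 0], "jaw": 0.5}
    - {"rot": [0, 0, 0], "travel": [0, 0, 0], "jaw": 0.5}

```text
time_s: 9.6
eef_pos: [663.9, 61.2, 210.5]
tcp_rot: [-1.558, 0.22, -0.269]
wrist_force: [-0.5, -0.1, -1.1]
width: 42.6
```

```bash
python3 - <<'E'
from h import *
import pickle
delta([660,60,190],Rdown(17.95))
c=cap("wrist");save(c,"w12");pickle.dump(c,open("w12.pkl","wb"))
E
```

```text
rot [-0.23  0.1   1.77] travel mm [-3.95 20.42 -2.39] n 1
```

View pics/w12.png

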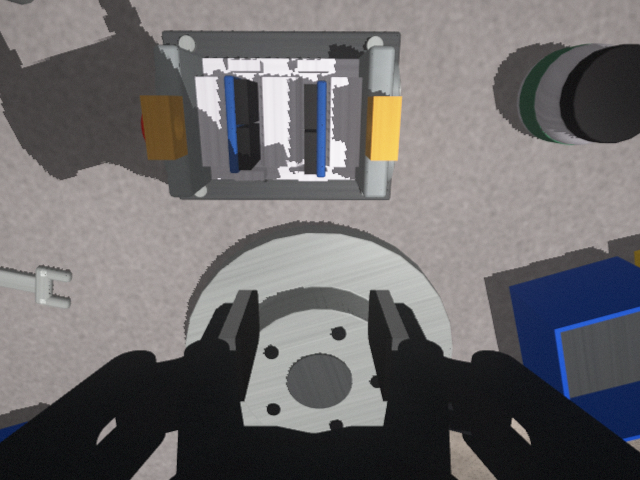

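```bash
python3 - <<'E'
from h import *
import pickle
c=pickle.load(open("w12.pkl","rb"))
save(c,"w12z",(190,50,180,140),4.4)
hsv=cv2.cvtColor(c["img"],cv2.COLOR_BGR2HSV);m=cv2.inRange(hsv,(105,130,60),(120,255,255));m[200:]=0
k,l,st,ce=cv2.connectedComponentsWithStats(m)
a=np.deg2rad(17.95);ex=np.array([np.cos(a),-np.sin(a),0]);ey=np.array([np.sin(a),np.cos(a),0]);o=np.array([598.25,57.9,0])
for i in range(1,k):
    if st[i,4]>60:
        r=cv2.minAreaRect(np.argwhere(l==i)[:,::-1].astype(np.float32));b=cv2.boxPoints(r);b=b[np.argsort(b[:,1])]
        print(st[i],r)
        for p in((b[0]+b[1])/2,(b[2]+b[3])/2):
            for z in (80,84):
              X=onplane(c,p,z)-o;print(p.round(1),z,(X@ex).round(1),(X@ey).round(1))
E
```

```text
[224  76  15  97 845] ((232.3657684326172, 123.85214233398438), (96.43682861328125, 11.1033353805542), 86.42366790771484)
[229.4  75.7] 80 -29.7 -27.5
[229.4  75.7] 84 -29.5 -26.8
[235.4 172. ] 80 29.1 -27.3
[235.4 172. ] 84 28.5 -26.6
[317  81   9  96 823] ((320.9999694824219, 128.49998474121094), (94.99998474121094, 7.999999046325684), 90.0)
[321.  81.] 80 -26.9 28.4
[321.  81.] 84 -26.7 28.3
[321. 176.] 80 31.7 28.9
[321. 176.] 84 30.9 28.8
```

View pics/w12z.png

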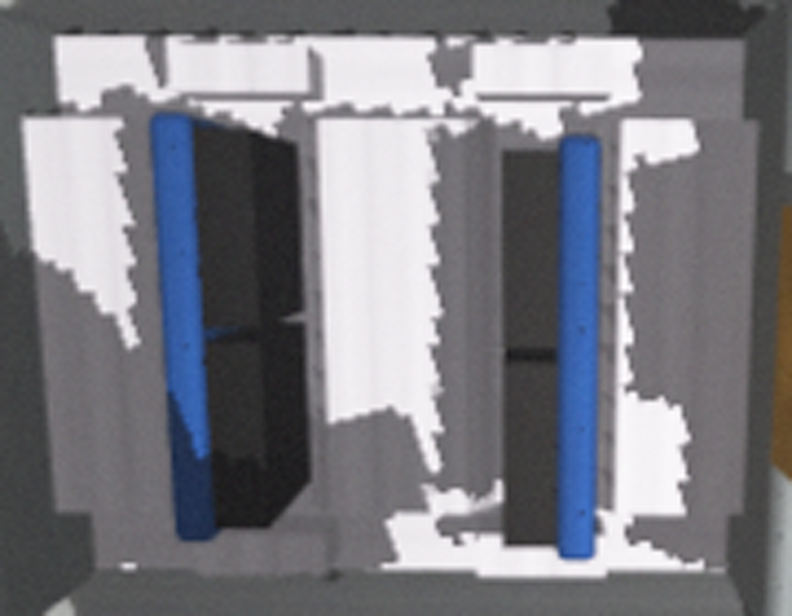

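```bash
python3 - <<'E'
from h import *
c=cap("scene");save(c,"s3",(285,190,130,120),6)
a=np.deg2rad(17.95);ex=np.array([np.cos(a),-np.sin(a),0]);ey=np.array([np.sin(a),np.cos(a),0]);o=np.array([598.25,57.9,0])
for y,x in((-31,-.3),(31,2.4)):
  for z in(80,84):
    for d in(-30,30):
      p=proj(c,o+ex*(x+d)+ey*y+[0,0,z]);print(y,z,d,((p-[285,190])*6).round())
E
```

```text
-31 80 -30 [261. 263.]
-31 80 30 [367. 380.]
-31 84 -30 [262. 254.]
-31 84 30 [367. 371.]
31 80 -30 [428. 197.]
31 80 30 [537. 310.]
31 84 -30 [429. 188.]
31 84 30 [538. 301.]
```

View pics/s3.png

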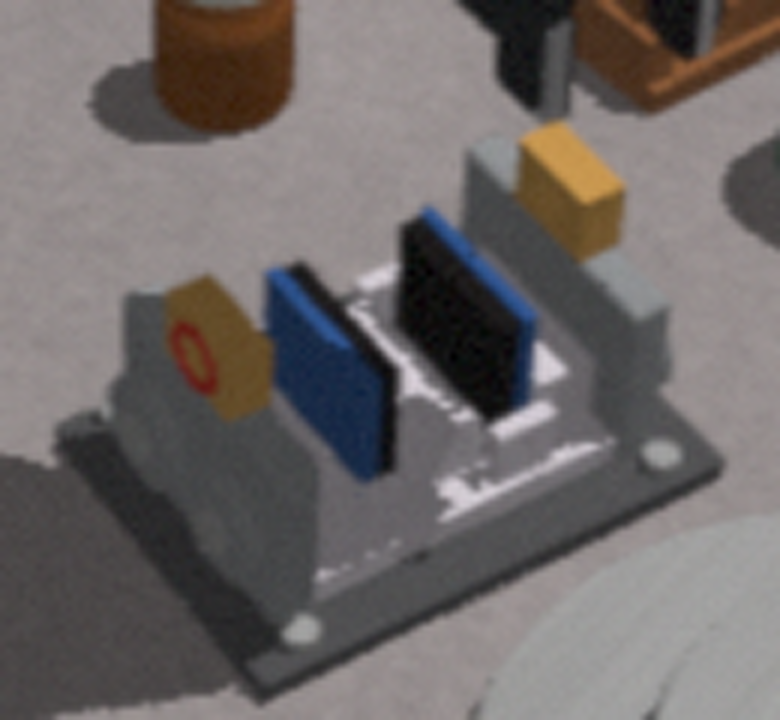

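The pad is seated: both blue edges measure the same length (58.6 vs 58.8 mm) and the scene corners match z = 80. Next is the pin, so I'll compute the rows to a viewing pose.

```bash
cat >> h.py <<'E'
def rows(pos,Rt,n,nr=None):
    nr=nr or n
    s=status.get_state();R0=R.from_rotvec(s["tcp_rot"]);p=s["eef_pos"].copy()
    w=(R0.inv()*R.from_matrix(Rt)).as_rotvec();dp=(np.asarray(pos)-p)/n
    for i in range(n):
        Ri=(R0*R.from_rotvec(w*min(i/nr,1))).as_matrix();st=np.rad2deg(w/nr) if i<nr else np.zeros(3)
        print(i,st.round(2).tolist(),(Ri.T@dp/1000).round(4).tolist())
E
python3 - <<'E'
from h import *
print(status.get_state()["joint_positions"].round(2))
rows([525,-335,230],Rdown(90-7),12,10)
E
```

```text
[-0.02  0.61  1.17 -0.    1.34 -1.28]
0 [-0.11, 6.52, 0.13] [-0.0007, -0.0018, -0.035]
1 [-0.11, 6.52, 0.13] [0.0033, -0.0017, -0.0349]
2 [-0.11, 6.52, 0.13] [0.0072, -0.0017, -0.0343]
3 [-0.11, 6.52, 0.13] [0.0111, -0.0016, -0.0332]
4 [-0.11, 6.52, 0.13] [0.0148, -0.0016, -0.0318]
5 [-0.11, 6.52, 0.13] [0.0183, -0.0016, -0.0299]
6 [-0.11, 6.52, 0.13] [0.0215, -0.0016, -0.0276]
7 [-0.11, 6.52, 0.13] [0.0245, -0.0016, -0.025]
8 [-0.11, 6.52, 0.13] [0.0272, -0.0016, -0.022]
9 [-0.11, 6.52, 0.13] [0.0295, -0.0016, -0.0188]
10 [0.0, 0.0, 0.0] [0.0315, -0.0017, -0.0153]
11 [0.0, 0.0, 0.0] [0.0315, -0.0017, -0.0153]
```

Request:
jog_arm:
  motion:
    - {"rot": [-0.1, 7, 0.1], "travel": [-0.001, -0.002, -0.037], "jaw": 0.45}
    - {"rot": [-0.1, 7, 0.1], "travel": [0.003, -0.002, -0.037], "jaw": 0.45}
    - {"rot": [-0.1, 7, 0.1], "travel": [0.008, -0.002, -0.037], "jaw": 0.45}
    - {"rot": [-0.1, 7, 0.1], "travel": [0.012, -0.002, -0.035], "jaw": 0.45}
    - {"rot": [-0.1, 7, 0.1], "travel": [0.016, -0.002, -0.034], "jaw": 0.45}
    - {"rot": [-0.1, 7, 0.1], "travel": [0.019, -0.002, -0.032], "jaw": 0.45}
    - {"rot": [-0.1, 7, 0.1], "travel": [0.023, -0.002, -0.03], "jaw": 0.45}
    - {"rot": [-0.1, 7, 0.1], "travel": [0.026, -0.002, -0.026], "jaw": 0.45}
    - {"rot": [-0.1, 7, 0.1], "travel": [0.029, -0.002, -0.023], "jaw": 0.45}
    - {"rot": [-0.1, 3, 0.1], "travel": [0.032, -0.002, -0.02], "jaw": 0.45}
    - {"rot": [0, 0, 0], "travel": [0.033, -0.002, -0.016], "jaw": 0.45}
    - {"rot": [0, 0, 0], "travel": [0.033, -0.002, -0.016], "jaw": 0.45}
    - {"rot": [0, 0, 0], "travel": [0, 0, 0], "jaw": 0.45}

```text
time_s: 11.0
eef_pos: [475.5, -352.3, 231.6]
tcp_rot: [-1.244, 1.168, -1.147]
wrist_force: [0.3, 0.3, 0.2]
width: 46.9
```

```bash
python3 - <<'E'
from h import *
import pickle
delta([525,-335,230],Rdown(83))
c=cap("wrist");save(c,"p1");pickle.dump(c,open("p1.pkl","wb"))
E
```

```text
rot [ 0.54 -2.98 -0.45] travel mm [-13.74   1.25  50.61] n 2
```

View pics/p1.png

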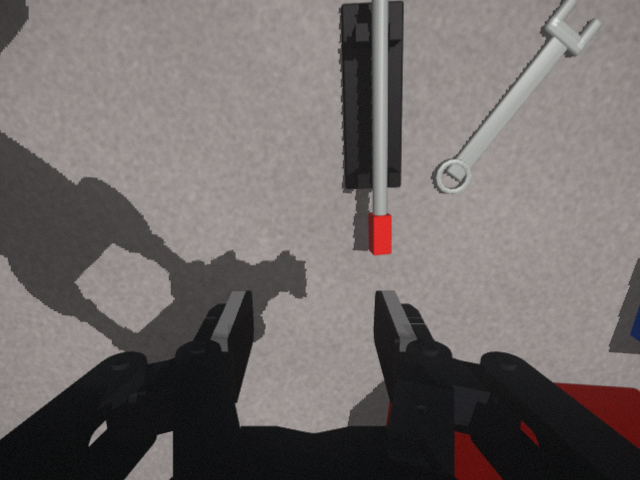

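Request:
jog_arm:
  motion:
    - {"rot": [0.5, -2, -0.4], "travel": [-0.005, 0.03, 0.03], "jaw": 0.45}
    - {"rot": [0, -1, 0], "travel": [0, 0.03, 0.025], "jaw": 0.45}
    - {"rot": [0, 0, 0], "travel": [0, 0, 0], "jaw": 0.45}

```text
time_s: 11.35
eef_pos: [531.2, -336.3, 170.7]
tcp_rot: [-1.263, 1.118, -1.114]
wrist_force: [-0.8, 0.0, -0.5]
width: 46.9
```

```bash
python3 - <<'E'
from h import *
import pickle
c=cap("wrist");save(c,"p2");pickle.dump(c,open("p2.pkl","wb"))
for n in("p1","p2"):
    c=pickle.load(open(n+".pkl","rb"))
    hsv=cv2.cvtColor(c["img"],cv2.COLOR_BGR2HSV);m=cv2.inRange(hsv,(0,180,80),(5,255,255));m[340:]=0
    k,l,st,ce=cv2.connectedComponentsWithStats(m)
    for i in range(1,k):
        if st[i,4]>100:
            q=(l==i);v=hsv[...,2][q];print(n,st[i],ce[i],cv2.minAreaRect(np.argwhere(q)[:,::-1].astype(np.float32)),np.percentile(v,[5,50,95]))
            x,y,w,h=st[i][:4];save(c,n+"z",(int(x)-20,int(y)-40,int(w)+40,int(h)+60),6)
E
```

```text
p1 [369 214  22  41 724] [380.99447514 234.10773481] ((379.5, 234.0), (40.0, 21.0), 90.0) [133.15 218.   221.  ]
p2 [295 248  25  50 957] [306.93103448 273.90804598] ((306.6068420410156, 272.7601623535156), (23.990209579467773, 48.951446533203125), 1.6365771293640137) [ 98. 106. 221.]
```

View pics/p2.png

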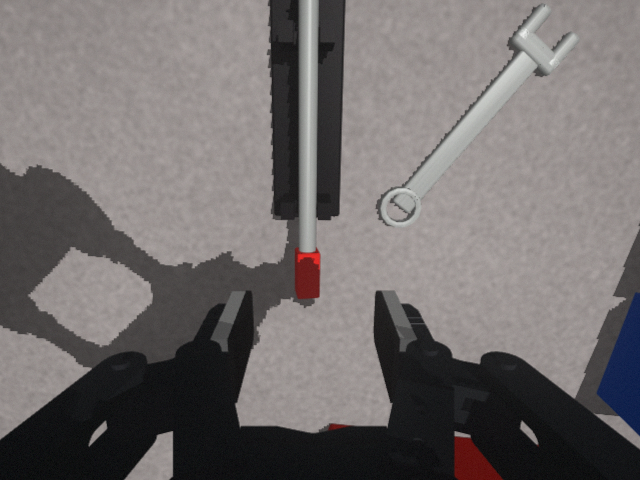

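View pics/p2z.png

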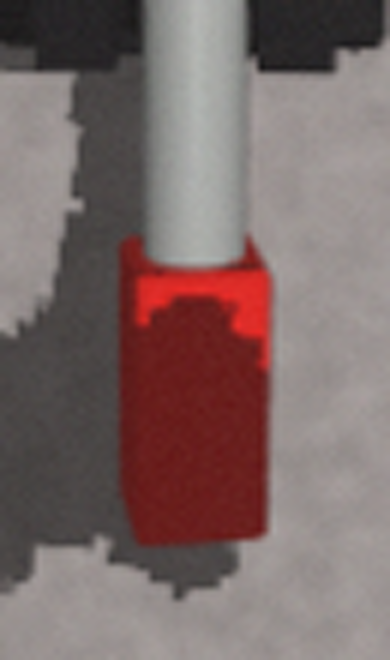

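View pics/p1z.png

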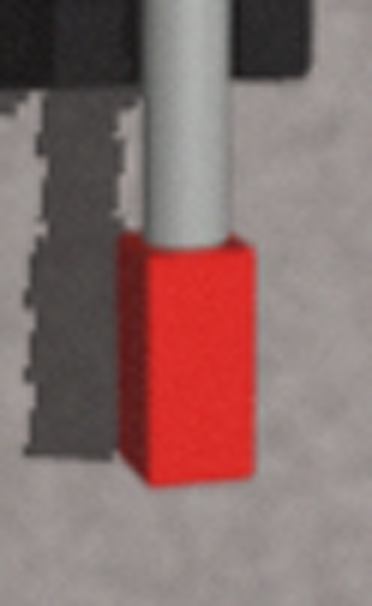

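```bash
python3 - <<'E'
from h import *
import pickle
V={n:pickle.load(open(n+".pkl","rb")) for n in("p1","p2")}
P={"TL":((373.7,215.7),(297.7,253.3)),"TR":((391.5,215.3),(320.2,253)),"BR":((391.2,253.7),(319.5,296.8)),"BL":((374.5,255.2),(298.3,298.8))}
S={n:[] for n in V}
for k,ab in P.items():
    X,e=tri([(V[n],p) for n,p in zip(V,ab)]);print(k,X.round(1),np.round(e,1))
    for n,p in zip(V,ab):S[n].append(onplane(V[n],p,48)[:2])
for n in V:
    q=np.array(S[n]);d=(q[0]+q[1]-q[2]-q[3])/2
    print(n,"head c",q.mean(0).round(1),"len",np.linalg.norm(d).round(1),"a",np.rad2deg(np.arctan2(d[0],d[1])).round(2),"wid",np.linalg.norm(q[0]-q[1]).round(1))
# shaft centreline at axis height 40 
for n,(r0,r1,c0) in {"p1":(10,190,381),"p2":(10,230,308)}.items():
    c=V[n];g=c["img"].astype(int);pts=[]
    for r in range(r0,r1,4):
        row=g[r,c0-25:c0+26];sat=row.max(1)-row.min(1);br=row.mean(1)
        grad=np.abs(np.diff(br));
        x=np.arange(c0-25,c0+26)
        m=(br>130)&((row[:,1]-row[:,2])>=2)
        if m.sum()>8: pts.append((np.median(x[m]),r,m.sum()))
    pts=np.array(pts);f=np.polyfit(pts[:,1],pts[:,0],1);res=pts[:,0]-np.polyval(f,pts[:,1])
    A=onplane(c,(np.polyval(f,r0),r0),44);B=onplane(c,(np.polyval(f,r1),r1),44);d=A-B
    print(n,"shaft",len(pts),res.std().round(2),A.round(1),B.round(1),"a",np.rad2deg(np.arctan2(d[0],d[1])).round(2),pts[::12,2])
s=status.get_state();print(s["eef_pos"])
E
```

```text
TL [ 523.5 -353.    51.9] [0.2 0.2]
TR [ 538.8 -352.7   46.8] [0.1 0.1]
BR [ 542.8 -385.9   45.7] [0.1 0.1]
BL [ 527.9 -386.3   51.9] [0. 0.]
p1 head c [ 533.3 -369.7] len 33.7 a -7.23 wid 14.5
p2 head c [ 533.2 -370. ] len 33.2 a -7.01 wid 15.3
p1 shaft 4 0.42 [ 512.3 -203.    44. ] [ 528.1 -332.9   44. ] a -6.95 [9.]
p2 shaft 33 1.51 [ 513.2 -205.9   44. ] [ 528.1 -338.5   44. ] a -6.42 [ 9. 10. 11.]
[ 530.91437727 -336.84625558  172.86664303]
```

```bash
python3 - <<'E'
from h import *
delta([533.3,-369.9,90],Rdown(82.9))
E
```

```text
rot [-0.1   0.06 -0.06] travel mm [33.18 82.83 -1.89] n 2
```

Request:
jog_arm:
  motion:
    - {"rot": [0, 0, 0], "travel": [0.033, 0.025, -0.002], "jaw": 0.5}
    - {"rot": [0, 0, 0], "travel": [0.003, 0.035, 0], "jaw": 0.5}
    - {"rot": [0, 0, 0], "travel": [0, 0.02, 0], "jaw": 0.5}
    - {"rot": [0, 0, 0], "travel": [0, 0, 0], "jaw": 0.5}

```text
time_s: 11.8
eef_pos: [534.8, -371.0, 97.3]
tcp_rot: [-1.266, 1.108, -1.119]
wrist_force: [-0.4, -0.0, 0.6]
width: 42.4
```

```bash
python3 - <<'E'
from h import *
delta([533.3,-369.9,31],Rdown(82.9))
E
```

```text
rot [-0.34  0.29  0.22] travel mm [-1.52 66.27 -1.73] n 2
```

Request:
jog_arm:
  motion:
    - {"rot": [-0.3, 0.3, 0.2], "travel": [-0.001, 0.02, -0.002], "jaw": 0.5}
    - {"rot": [0, 0, 0], "travel": [0, 0.02, 0], "jaw": 0.5}
    - {"rot": [0, 0, 0], "travel": [0, 0.015, 0], "jaw": 0.5}
    - {"rot": [0, 0, 0], "travel": [0, 0.005, 0], "jaw": 0.5}
    - {"rot": [0, 0, 0], "travel": [0, 0, 0], "jaw": 0.5}

```text
time_s: 12.3
eef_pos: [535.3, -370.6, 45.7]
tcp_rot: [-1.265, 1.107, -1.126]
wrist_force: [1.0, -0.6, 0.9]
width: 42.5
```

```bash
python3 - <<'E'
from h import *
delta([533.3,-369.9,31],Rdown(82.9))
c=cap("wrist");save(c,"p3")
E
```

```text
rot [-0.45  0.06  0.49] travel mm [-1.04 14.69 -2.05] n 1
```

View pics/p3.png

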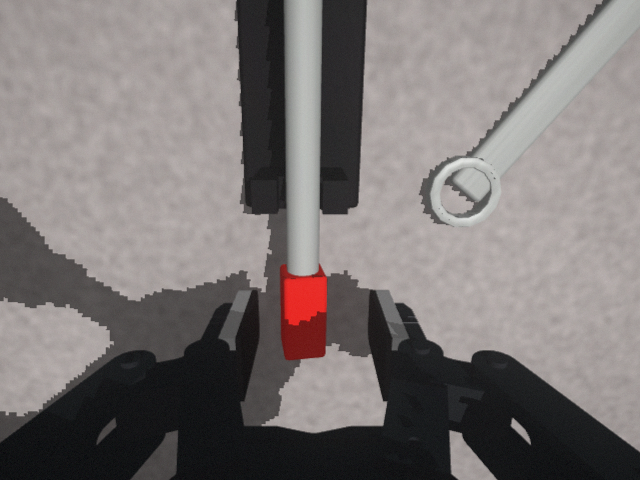

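Request:
jog_arm:
  motion:
    - {"rot": [-0.9, 0, 1.0], "travel": [-0.002, 0.008, -0.003], "jaw": 0.5}
    - {"rot": [0, 0, 0], "travel": [0, 0.008, 0], "jaw": 0.5}
    - {"rot": [0, 0, 0], "travel": [0, 0, 0], "jaw": 0.5}

```text
time_s: 12.65
eef_pos: [533.1, -369.8, 31.5]
tcp_rot: [-1.266, 1.124, -1.109]
wrist_force: [-0.3, 0.9, -0.8]
width: 42.5
```

```bash
python3 - <<'E'
from h import *
delta([533.3,-369.9,31],Rdown(82.9))
E
```

```text
rot [ 0.36  0.07 -0.4 ] travel mm [0.15 0.48 0.23] n 1
```

Request:
jog_arm:
  force: 80
  motion:
    - {"rot": [0.4, 0, -0.4], "travel": [0, 0, 0], "jaw": 0.6}
    - {"rot": [0, 0, 0], "travel": [0, 0, 0], "jaw": 0.75}
    - {"rot": [0, 0, 0], "travel": [0, 0, 0], "jaw": 0.9}
    - {"rot": [0, 0, 0], "travel": [0, 0, 0], "jaw": 1}
    - {"rot": [0, 0, 0], "travel": [0, 0, 0], "jaw": 1}
    - {"rot": [0, 0, 0], "travel": [0, 0, 0], "jaw": 1}

```text
time_s: 13.25
eef_pos: [532.9, -369.9, 31.7]
tcp_rot: [-1.265, 1.115, -1.118]
wrist_force: [-0.6, -1.0, 0.0]
width: 14.9
```

```bash
python3 - <<'E'
from h import *
delta([533.3,-369.9,31],Rdown(82.9))
s=status.get_state();print(s["wrist_force"],s["width"])
E
```

```text
rot [-0.07  0.07  0.04] travel mm [0.04 0.67 0.36] n 1
[-0.5567785  -1.01882153  0.03567261] 14.927673904541987
```

Request:
jog_arm:
  motion:
    - {"rot": [0, 0, 0], "travel": [0, -0.01, 0], "jaw": 1}
    - {"rot": [0, 0, 0], "travel": [0, -0.02, 0], "jaw": 1}
    - {"rot": [0, 0, 0], "travel": [0, -0.03, 0], "jaw": 1}
    - {"rot": [0, 0, 0], "travel": [0, -0.035, 0], "jaw": 1}
    - {"rot": [0, 0, 0], "travel": [0, -0.03, 0], "jaw": 1}
    - {"rot": [0, 0, 0], "travel": [0, 0, 0], "jaw": 1}

```text
time_s: 13.85
eef_pos: [532.8, -369.6, 163.2]
tcp_rot: [-1.265, 1.116, -1.117]
wrist_force: [1.4, 0.8, -0.7]
width: 14.9
```

```bash
python3 - <<'E'
from h import *
import pickle
s=status.get_state();print(s["eef_pos"],s["width"]);delta([533.3,-369.9,131],Rdown(82.9))
c=cap("wrist");save(c,"p4");pickle.dump(c,open("p4.pkl","wb"))
c=cap("scene");save(c,"s4",(80,220,260,200),3);pickle.dump(c,open("s4.pkl","wb"))
c=cap("top");save(c,"t4",(380,200,140,100),5);pickle.dump(c,open("t4.pkl","wb"))
E
```

```text
[ 532.79203219 -369.61015983  163.16730507] 14.863975333289916
rot [-0.05  0.07 -0.  ] travel mm [ 0.35 32.17  0.44] n 1
```

View pics/p4.png

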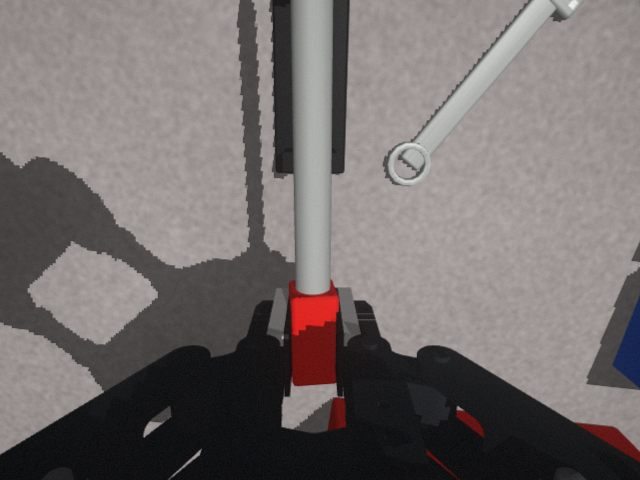

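View pics/s4.png

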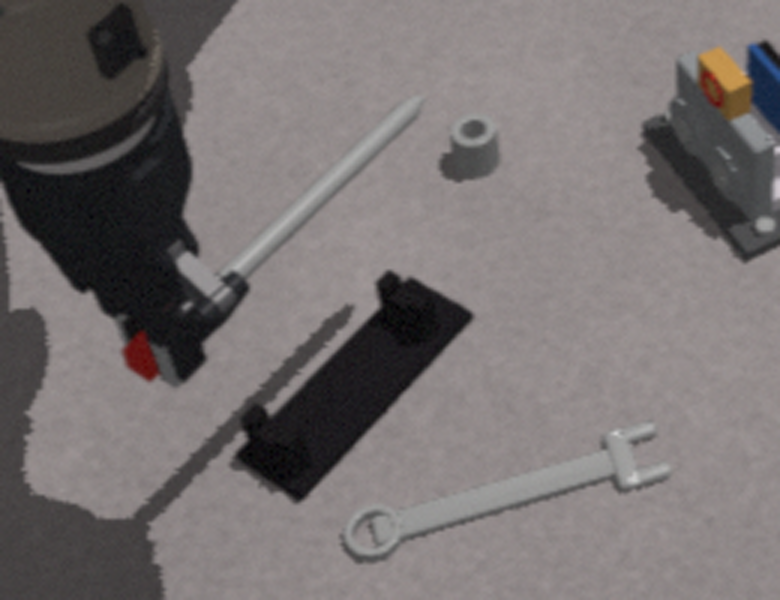

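View pics/t4.png

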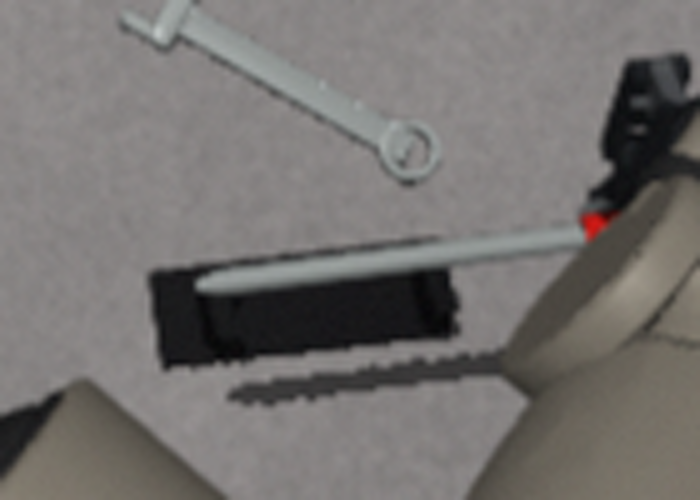

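```bash
python3 - <<'E'
from h import *
import pickle
s=pickle.load(open("s4.pkl","rb"));t=pickle.load(open("t4.pkl","rb"));w=pickle.load(open("p4.pkl","rb"))
X,e=tri([(s,(220.3,253.3)),(t,(419.6,257))]);print("nose",X.round(1),np.round(e,1))
a=np.deg2rad(-7.1);h=np.array([532.9,-369.9,171.6]);ey=np.array([np.sin(a),np.cos(a),0])
print("pred",(h+192*ey).round(1))
# shaft width vs row in p4 -> pitch
st=status.get_state();g=w["img"].astype(int);H=np.array(vision.capture("wrist")["hand_eye"])
K=w["K"]
for r in(8,60,120,180,240,270):
    row=g[r,270:360].mean(1);x=np.arange(270,360)
    gr=np.diff(row);  
    hsv=cv2.cvtColor(w["img"],cv2.COLOR_BGR2HSV)[r,270:360].astype(int)
    print(r,[int(v) for v in row[18:70:2]])
save(w,"p4z",(270,0,90,300),2)
E
```

```text
nose [ 508.9 -181.3  168. ] [1.4 1.4]
pred [ 509.2 -179.4  171.6]
8 [44, 56, 92, 112, 126, 133, 142, 148, 153, 162, 167, 171, 168, 169, 169, 171, 167, 162, 157, 149, 148, 141, 111, 49, 52, 52]
60 [44, 47, 85, 110, 124, 135, 141, 149, 160, 160, 167, 169, 171, 174, 174, 169, 169, 167, 161, 154, 146, 141, 86, 51, 51, 52]
120 [42, 44, 60, 102, 121, 130, 140, 150, 156, 163, 170, 171, 171, 175, 173, 171, 172, 165, 164, 154, 148, 137, 57, 49, 49, 45]
180 [154, 153, 146, 89, 115, 130, 140, 150, 157, 163, 170, 171, 175, 174, 174, 174, 172, 169, 164, 156, 148, 131, 158, 159, 155, 159]
240 [151, 150, 151, 135, 106, 123, 134, 145, 155, 161, 167, 172, 172, 176, 174, 173, 173, 167, 163, 156, 142, 130, 154, 157, 158, 159]
270 [71, 73, 72, 75, 98, 123, 134, 144, 152, 161, 166, 173, 173, 175, 174, 170, 170, 168, 161, 153, 144, 129, 145, 152, 160, 160]
```

View pics/p4z.png

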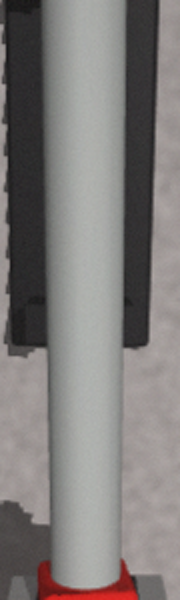

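```bash
python3 - <<'E'
from h import *
rows([507,-223.7,165],Rdown(90+17.95),5,4)
delta([507,-223.7,165],Rdown(90+17.95))
E
```

```text
0 [0.13, 6.28, -0.1] [-0.0291, -0.0015, -0.001]
1 [0.13, 6.28, -0.1] [-0.0288, -0.0016, -0.0042]
2 [0.13, 6.28, -0.1] [-0.0282, -0.0016, -0.0073]
3 [0.13, 6.28, -0.1] [-0.0272, -0.0017, -0.0104]
4 [0.0, 0.0, 0.0] [-0.0259, -0.0018, -0.0133]
rot [ 0.51 25.11 -0.42] travel mm [-145.65   -7.52   -5.25] n 4
```

Request:
jog_arm:
  motion:
    - {"rot": [0.1, 6.5, -0.1], "travel": [-0.029, -0.002, -0.001], "jaw": 1}
    - {"rot": [0.1, 6.5, -0.1], "travel": [-0.029, -0.002, -0.004], "jaw": 1}
    - {"rot": [0.1, 6.5, -0.1], "travel": [-0.028, -0.002, -0.007], "jaw": 1}
    - {"rot": [0.1, 5.5, -0.1], "travel": [-0.027, -0.002, -0.01], "jaw": 1}
    - {"rot": [0, 0, 0], "travel": [-0.026, -0.002, -0.013], "jaw": 1}
    - {"rot": [0, 0, 0], "travel": [0, 0, 0], "jaw": 1}

```text
time_s: 14.65
eef_pos: [503.7, -217.0, 155.9]
tcp_rot: [-1.042, 1.471, -1.433]
wrist_force: [0.5, 0.4, -0.6]
width: 14.8
```

```bash
python3 - <<'E'
from h import *
delta([507,-223.7,83],Rdown(90+17.95))
E
```

```text
rot [ 1.26 -1.12 -0.32] travel mm [ 5.66 72.75  6.92] n 2
```

Request:
jog_arm:
  motion:
    - {"rot": [1.3, -1.1, -0.3], "travel": [0.006, 0.02, 0.007], "jaw": 1}
    - {"rot": [0.3, 0, 0], "travel": [0, 0.025, 0], "jaw": 1}
    - {"rot": [0, 0, 0], "travel": [0, 0.015, 0], "jaw": 1}
    - {"rot": [0, 0, 0], "travel": [0, 0, 0], "jaw": 1}

```text
time_s: 15.05
eef_pos: [506.5, -224.1, 89.7]
tcp_rot: [-1.045, 1.434, -1.433]
wrist_force: [0.0, -0.2, -0.3]
width: 14.8
```

```bash
python3 - <<'E'
from h import *
delta([507,-223.7,83],Rdown(90+17.95))
E
```

```text
rot [-0.02  0.18 -0.06] travel mm [-0.52  6.7   0.31] n 1
```

Request:
jog_arm:
  motion:
    - {"rot": [0, 0.2, 0], "travel": [0, 0.007, 0], "jaw": 1}
    - {"rot": [0, 0, 0], "travel": [0, 0, 0], "jaw": 1}

```text
time_s: 15.25
eef_pos: [506.1, -224.6, 81.4]
tcp_rot: [-1.044, 1.439, -1.435]
wrist_force: [-0.5, -0.1, -0.6]
width: 14.8
```

```bash
python3 - <<'E'
from h import *
import pickle
delta([507,-223.7,83],Rdown(90+17.95))
for n,cr in(("scene",(220,200,200,150)),("top",(270,190,200,120))):
    c=cap(n);save(c,n+"5",cr,4);pickle.dump(c,open(n+"5.pkl","wb"))
E
```

```text
rot [ 0.11 -0.06 -0.08] travel mm [-1.12 -1.64  0.58] n 1
```

View pics/scene5.png

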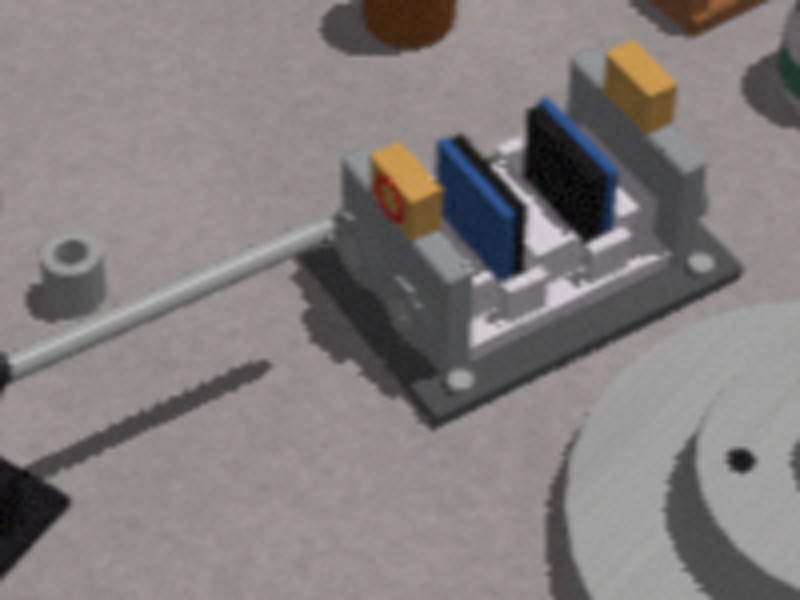

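View pics/top5.png

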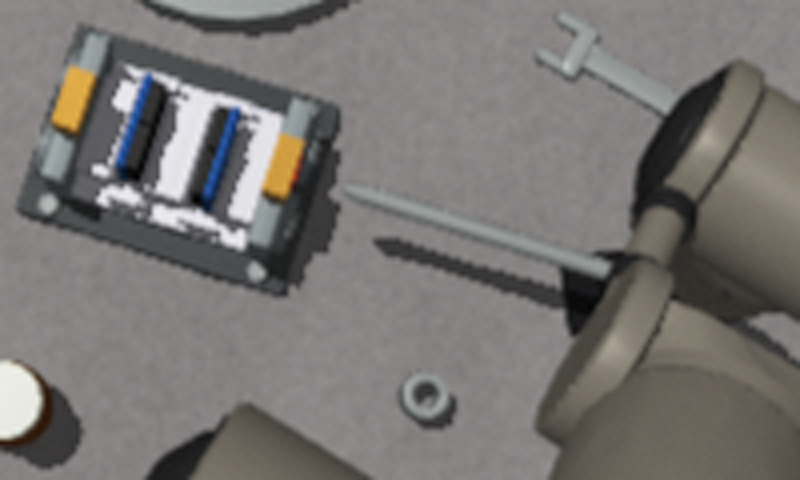

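```bash
python3 - <<'E'
from h import *
import pickle
s=pickle.load(open("scene5.pkl","rb"));t=pickle.load(open("top5.pkl","rb"))
a=np.deg2rad(17.95);ey=np.array([np.sin(a),np.cos(a),0]);ex=np.array([np.cos(a),-np.sin(a),0]);o=np.array([598.25,57.9,90])
N=[(s,(220+333/4,200+230/4)),(t,(270+347/4,190+188/4))]
X,e=tri(N);d=X-o
print("nose",X.round(1),np.round(e,2),"cal frame",(d@ex).round(1),(d@ey+74).round(1),d[2].round(1))
st=status.get_state();hd=st["eef_pos"]+[0,0,8.3]-o;print("head cal",(hd@ex).round(1),(hd@ey+74).round(1),hd[2].round(1))
# bias check: ring centre & block corners
print("ring pred",(proj(s,o-74*ey)-[220,200])*4,"seen ring (390,198)")
for n,c,off in(("s",s,(220,200)),("t",t,(270,190))):
  for x,y in((-18,-74),(18,-74),(18,-58),(-18,-58),(-18,74),(18,74)):
    print(n,x,y,((proj(c,o+ex*x+ey*y+[0,0,13])-off)*4).round())
E
```

```text
nose [567.9 -46.6  88.6] [1.76 1.76] cal frame 3.3 -34.8 -1.4
head cal 0.3 -223.2 0.9
ring pred [390.8477913  194.41065651] seen ring (390,198)
s -18 -74 [370. 151.]
s 18 -74 [412. 199.]
s 18 -58 [442. 185.]
s -18 -58 [400. 138.]
s -18 74 [633.  36.]
s 18 74 [677.  80.]
t -18 -74 [280. 198.]
t 18 -74 [298. 142.]
t 18 -58 [273. 134.]
t -18 -58 [255. 190.]
t -18 74 [ 45. 124.]
t 18 74 [64. 68.]
```

```bash
python3 - <<'E'
from h import *
import pickle
s=pickle.load(open("scene5.pkl","rb"));t=pickle.load(open("top5.pkl","rb"))
save(s,"s5b",(295,225,45,45),12);save(t,"t5b",(325,210,40,40),12)
E
```

```text
(no output)
```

View pics/s5b.png

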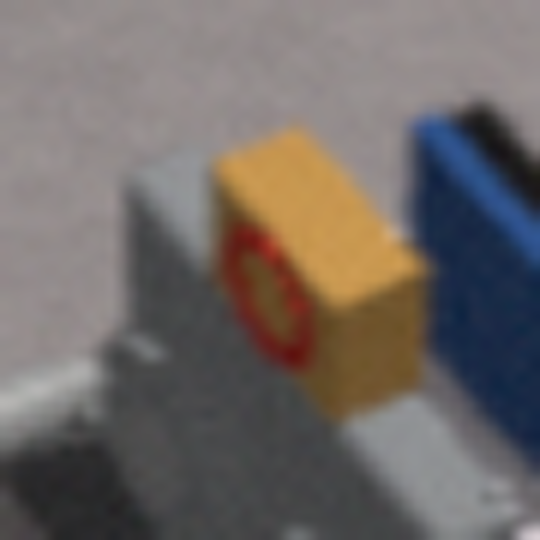

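View pics/t5b.png

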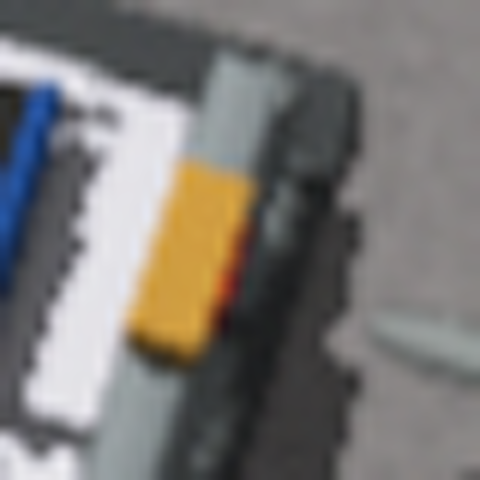

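```bash
python3 - <<'E'
from h import *
import pickle
s=pickle.load(open("scene5.pkl","rb"));t=pickle.load(open("top5.pkl","rb"))
a=np.deg2rad(17.95);ey=np.array([np.sin(a),np.cos(a),0]);ex=np.array([np.cos(a),-np.sin(a),0]);o=np.array([598.25,57.9,90])
X,e=tri([(s,(303.9,255.9)),(t,(354.0,236.8))]);d=X-o
print(X.round(1),np.round(e,2),"cal",(d@ex).round(1),(d@ey+74).round(1),d[2].round(1))
for y in(-31,-35):print(proj(s,o+ey*(y-74)),proj(t,o+ey*(y-74)))
E
```

```text
[567.2 -41.3  88.3] [0.05 0.05] cal 1.0 -29.9 -1.7
[303.11826657 255.12138763] [354.36144994 237.22868512]
[301.21137597 255.97315987] [355.94565433 237.72919436]
```

```bash
cat >> h.py <<'E'
A_=np.deg2rad(17.95);EY=np.array([np.sin(A_),np.cos(A_),0]);EX=np.array([np.cos(A_),-np.sin(A_),0]);O=np.array([598.25,57.9,90])
RP=Rdown(107.95)@R.from_rotvec([0,0,np.deg2rad(0.8)]).as_matrix()
def pin(y):
    s=status.get_state();d=s["eef_pos"]+[0,0,8.3]-O
    print("head cal",(d@EX).round(1),(d@EY+74).round(1),d[2].round(1),"F",s["wrist_force"].round(1),"M",s["ft_torque"].round(2),"w",s["width"].round(1))
    delta(O+EY*(y-74)-EX*0.4-[0,0,8.3],RP,s)
E
python3 -c "
from h import *
pin(-210)"
```

```text
Traceback (most recent call last):
  File "h.py", line 49, in pin
    print("head cal",(d@EX).round(1),(d@EY+74).round(1),d[2].round(1),"F",s["wrist_force"].round(1),"M",s["ft_torque"].round(2),"w",s["width"].round(1))
                                                                                                                                    ^^^^^^^^^^^^^^^^
AttributeError: 'float' object has no attribute 'round'
```

```bash
sed -i 's/s\["width"\].round(1))/round(s["width"],1))/' h.py
python3 -c "
from h import *
pin(-210)"
```

```text
head cal 0.3 -223.2 0.9 F [-0.2 -0.5 -0.3] M [-0.03 -0.    0.06] w 14.9
rot [-0.04 -0.05  0.76] travel mm [-13.22   0.94  -0.7 ] n 1
```

Request:
jog_arm:
  motion:
    - {"rot": [0, 0, 1.0], "travel": [-0.008, 0, -0.001], "jaw": 1}
    - {"rot": [0, 0, 0], "travel": [-0.008, 0, 0], "jaw": 1}
    - {"rot": [0, 0, 0], "travel": [0, 0, 0], "jaw": 1}

```text
time_s: 15.65
eef_pos: [512.1, -208.7, 84.5]
tcp_rot: [-1.025, 1.44, -1.425]
wrist_force: [-1.3, -0.2, -1.3]
width: 15.0
```

```bash
python3 -c "
from h import *
pin(-192)
s=cap('scene');save(s,'s6',(280,210,70,65),11)
t=cap('top');save(t,'t6',(325,205,50,50),11)
pin(-192)"
```

```text
head cal 0.2 -206.2 2.8 F [-1.3 -0.2 -1.3] M [-0.07  0.03  0.04] w 15.0
rot [-0.22 -0.07 -0.31] travel mm [-14.11   3.1   -0.65] n 1
head cal 0.3 -206.8 2.7 F [ 0.6 -0.4 -0.5] M [-0.06  0.03  0.01] w 15.0
rot [-0.22 -0.07 -0.28] travel mm [-14.78   2.99  -0.7 ] n 1
```

View pics/s6.png

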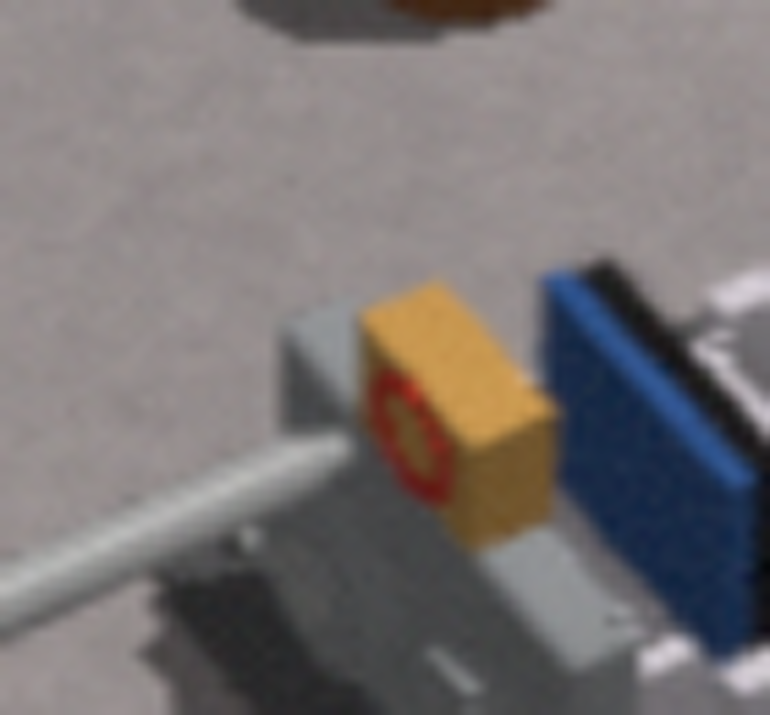

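View pics/t6.png

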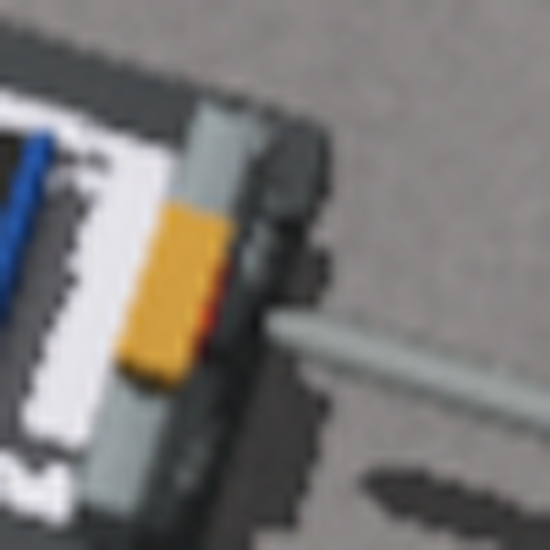

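```bash
cat >> h.py <<'E'
def nose(z6,t6,os,ot,k):
    s=cap("scene");t=cap("top")
    us=[os[i]+(z6[i]+.5)/k-.5+(.8,-.7)[i] for i in(0,1)];ut=[ot[i]+(t6[i]+.5)/k-.5+(-1.4,.4)[i] for i in(0,1)]
    X,e=tri([(s,us),(t,ut)]);d=X-O;print("nose cal",(d@EX).round(1),(d@EY+74).round(1),d[2].round(1),"res",np.round(e,2))
E
python3 -c "
from h import *
nose((348,447),(270,325),(280,210),(325,205),11);pin(-192)"
```

```text
nose cal 0.7 -13.2 5.5 res [0.49 0.49]
head cal 0.2 -207.2 2.5 F [-0.3  0.1 -1.3] M [-0.09  0.02 -0.01] w 14.9
rot [-0.2  -0.1  -0.28] travel mm [-15.14   2.78  -0.6 ] n 1
```

Request:
jog_arm:
  motion:
    - {"rot": [-0.2, 0, -1.0], "travel": [0, 0.003, -0.001], "jaw": 1}
    - {"rot": [0, 0, 0], "travel": [0, 0, 0], "jaw": 1}

```text
time_s: 16.05
eef_pos: [510.6, -209.5, 81.0]
tcp_rot: [-1.043, 1.438, -1.438]
wrist_force: [-0.5, -0.5, -0.9]
width: 15.0
```

```bash
sed -i 's/deg2rad(0.8)\]/deg2rad(0.2)]/' h.py; python3 -c "
from h import *
pin(-192)
s=cap('scene');save(s,'s7',(280,210,70,65),11)
t=cap('top');save(t,'t7',(325,205,50,50),11)
pin(-192)"
```

```text
head cal -0.9 -207.4 -0.7 F [-0.5 -0.5 -0.9] M [-0.02  0.02  0.02] w 15.0
rot [ 0.02 -0.13  0.21] travel mm [-15.41  -0.69   0.49] n 1
head cal -0.6 -207.6 -0.4 F [ 0.3 -0.3 -1.1] M [-0.06  0.07  0.02] w 14.8
rot [-0.03 -0.13  0.18] travel mm [-15.55  -0.36   0.12] n 1
```

View pics/s7.png

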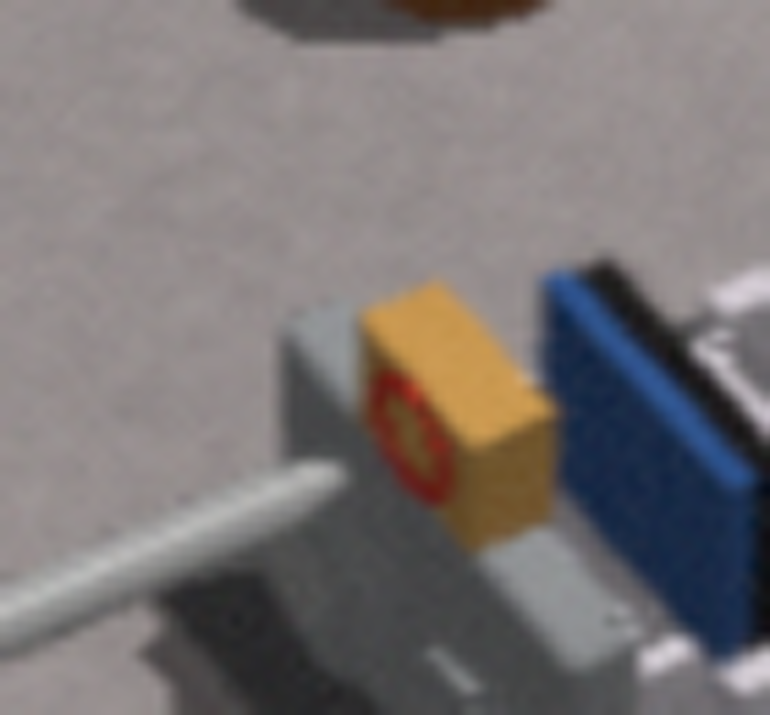

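View pics/t7.png

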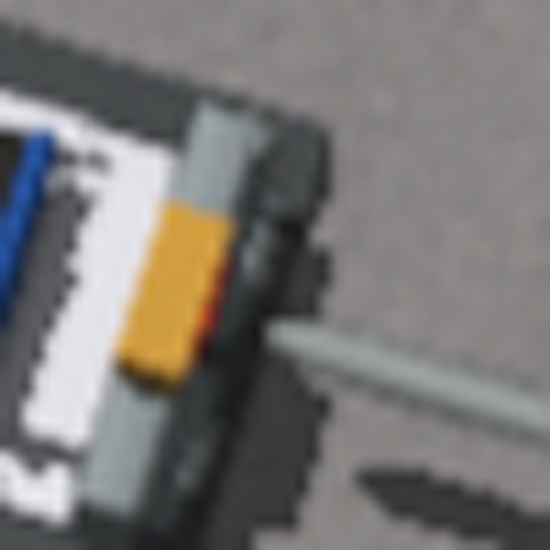

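```bash
python3 -c "
from h import *
nose((345,470),(270,335),(280,210),(325,205),11);pin(-170)"
```

```text
nose cal -0.2 -13.6 -0.6 res [0.79 0.79]
head cal -0.5 -207.7 -0.3 F [ 0.1  0.2 -1. ] M [-0.07 -0.02  0.  ] w 14.5
rot [-0.04 -0.14  0.17] travel mm [-3.766e+01 -2.500e-01  1.000e-02] n 1
```

Nose offset (-0.2, -0.6) mm on a line with the ring. I'll insert in small steps.

Request:
jog_arm:
  motion:
    - {"rot": [0, -0.1, 0.2], "travel": [-0.008, -0.0005, 0], "jaw": 1}
    - {"rot": [0, 0, 0], "travel": [-0.009, 0, 0], "jaw": 1}
    - {"rot": [0, 0, 0], "travel": [-0.006, 0, 0], "jaw": 1}
    - {"rot": [0, 0, 0], "travel": [0, 0, 0], "jaw": 1}

```text
time_s: 16.65
eef_pos: [518.8, -186.0, 82.1]
tcp_rot: [-1.039, 1.438, -1.434]
wrist_force: [-0.3, -0.4, -1.6]
width: 15.1
```

```bash
python3 -c "
from h import *
pin(-170)"
```

```text
head cal -0.4 -182.6 0.4 F [-0.3 -0.4 -1.6] M [-0.08  0.02  0.03] w 15.1
rot [-0.05 -0.06 -0.07] travel mm [-12.57   0.47   0.03] n 1
```

Request:
jog_arm:
  motion:
    - {"rot": [0, 0, 0], "travel": [-0.008, 0.0005, 0], "jaw": 1}
    - {"rot": [0, 0, 0], "travel": [-0.008, 0, 0], "jaw": 1}
    - {"rot": [0, 0, 0], "travel": [-0.006, 0, 0], "jaw": 1}
    - {"rot": [0, 0, 0], "travel": [0, 0, 0], "jaw": 1}

```text
time_s: 17.05
eef_pos: [526.3, -162.7, 81.7]
tcp_rot: [-1.04, 1.437, -1.434]
wrist_force: [-0.3, -0.5, -1.0]
width: 14.7
```

```bash
python3 -c "
from h import *
pin(-130)
s=cap('scene');save(s,'s8',(280,200,110,80),7)
"
```

```text
head cal -0.5 -158.1 0.0 F [-0.3 -0.5 -1. ] M [-0.05 -0.01  0.01] w 14.7
rot [-0.05 -0.02 -0.07] travel mm [-28.09   0.15   0.07] n 1
```

View pics/s8.png

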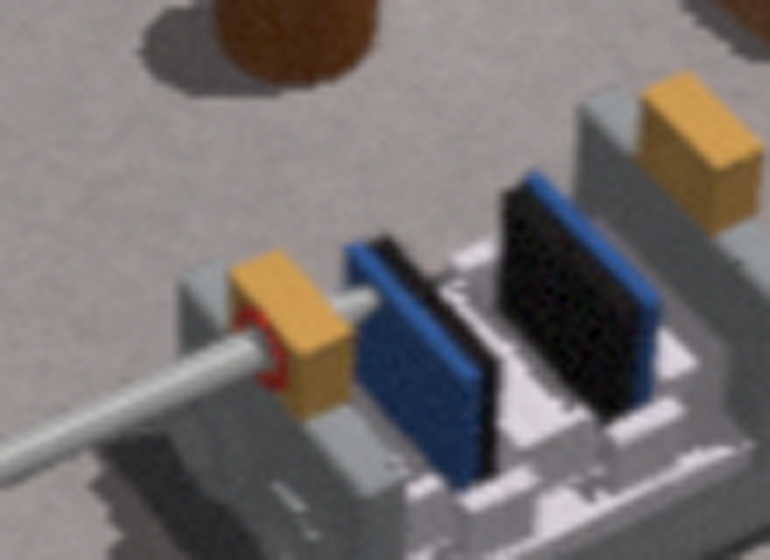

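The nose is through the ring and the shaft shows past the block, with no side load. Continuing over the pads.

Request:
jog_arm:
  motion:
    - {"rot": [0, 0, 0], "travel": [-0.01, 0, 0], "jaw": 1}
    - {"rot": [0, 0, 0], "travel": [-0.012, 0, 0], "jaw": 1}
    - {"rot": [0, 0, 0], "travel": [-0.01, 0, 0], "jaw": 1}
    - {"rot": [0, 0, 0], "travel": [0, 0, 0], "jaw": 1}

```text
time_s: 17.5
eef_pos: [536.9, -130.2, 81.9]
tcp_rot: [-1.039, 1.438, -1.434]
wrist_force: [-0.5, 0.6, -0.5]
width: 14.9
```

```bash
python3 -c "
from h import *
pin(-80)
"
```

```text
head cal -0.4 -123.9 0.2 F [-0.5  0.6 -0.5] M [-0.08  0.03  0.02] w 14.9
rot [-0.06 -0.07 -0.07] travel mm [-43.88   0.37  -0.05] n 1
```

Request:
jog_arm:
  motion:
    - {"rot": [0, 0, 0], "travel": [-0.01, 0, 0], "jaw": 1}
    - {"rot": [0, 0, 0], "travel": [-0.012, 0, 0], "jaw": 1}
    - {"rot": [0, 0, 0], "travel": [-0.01, 0, 0], "jaw": 1}
    - {"rot": [0, 0, 0], "travel": [0, 0, 0], "jaw": 1}

```text
time_s: 17.9
eef_pos: [547.7, -96.7, 82.0]
tcp_rot: [-1.039, 1.437, -1.434]
wrist_force: [-0.1, -1.1, -1.2]
width: 14.8
```

```bash
python3 -c "
from h import *
pin(-28)
s=cap('scene');save(s,'s9',(280,190,120,90),6.5)
t=cap('top');save(t,'t9',(270,180,110,90),7)
"
```

```text
head cal -0.4 -88.6 0.3 F [-0.1 -1.1 -1.2] M [-0.11 -0.03 -0.02] w 14.8
rot [-0.06 -0.04 -0.07] travel mm [-6.061e+01  6.000e-01 -2.000e-02] n 2
```

View pics/s9.png

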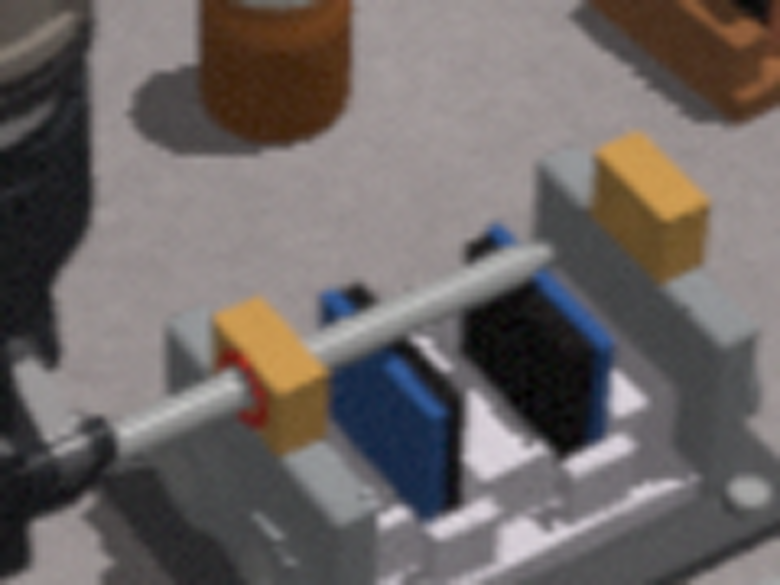

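View pics/t9.png

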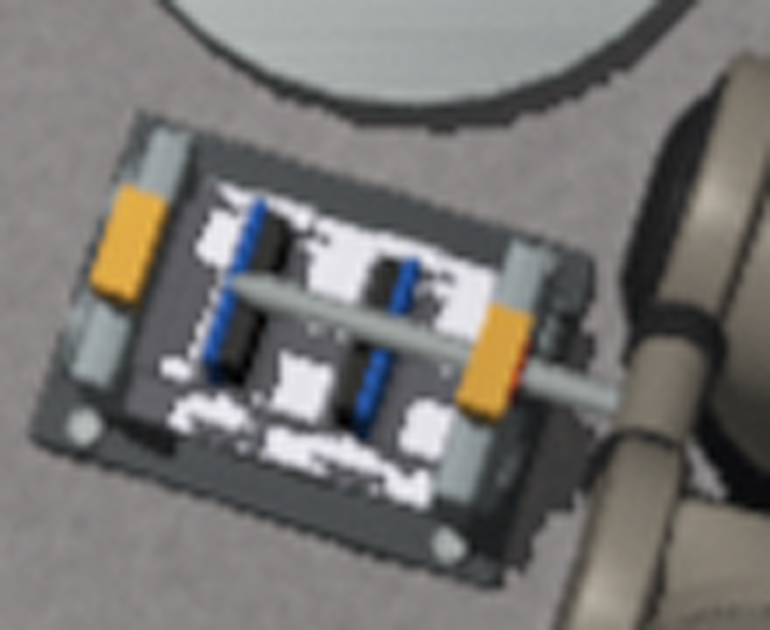

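Request:
jog_arm:
  motion:
    - {"rot": [0, 0, 0], "travel": [-0.01, 0.0003, 0], "jaw": 1}
    - {"rot": [0, 0, 0], "travel": [-0.01, 0, 0], "jaw": 1}
    - {"rot": [0, 0, 0], "travel": [-0.01, 0, 0], "jaw": 1}
    - {"rot": [0, 0, 0], "travel": [0, 0, 0], "jaw": 1}

```text
time_s: 18.4
eef_pos: [557.4, -67.6, 81.8]
tcp_rot: [-1.038, 1.439, -1.436]
wrist_force: [0.7, 1.0, -1.3]
width: 15.0
```

```bash
python3 -c "
from h import *
pin(-28)
"
```

```text
head cal -0.2 -57.9 0.1 F [ 0.7  1.  -1.3] M [-0.04 -0.01  0.01] w 15.0
rot [-0.06 -0.16 -0.05] travel mm [-29.95   0.24  -0.27] n 1
```

Request:
jog_arm:
  motion:
    - {"rot": [0, 0, 0], "travel": [-0.008, 0.0002, 0], "jaw": 1}
    - {"rot": [0, 0, 0], "travel": [-0.008, 0, 0], "jaw": 1}
    - {"rot": [0, 0, 0], "travel": [-0.008, 0, 0], "jaw": 1}
    - {"rot": [0, 0, 0], "travel": [0, 0, 0], "jaw": 1}

```text
time_s: 18.8
eef_pos: [565.5, -42.5, 81.7]
tcp_rot: [-1.039, 1.438, -1.435]
wrist_force: [-1.0, 0.2, -1.3]
width: 14.8
```

```bash
python3 -c "
from h import *
pin(-28)
s=cap('scene');save(s,'s10',(280,190,120,90),6.5)
t=cap('top');save(t,'t10',(270,180,110,90),7)
pin(-28)
"
```

```text
head cal -0.2 -31.6 -0.0 F [-1.   0.2 -1.3] M [0.03 0.03 0.06] w 14.8
rot [-0.06 -0.14 -0.05] travel mm [-3.56 -0.03 -0.21] n 1
head cal -0.2 -32.4 -0.1 F [ 0.1  0.4 -1.1] M [-0.06  0.02 -0.02] w 15.0
rot [-0.05 -0.16 -0.03] travel mm [-4.44 -0.08 -0.24] n 1
```

View pics/s10.png

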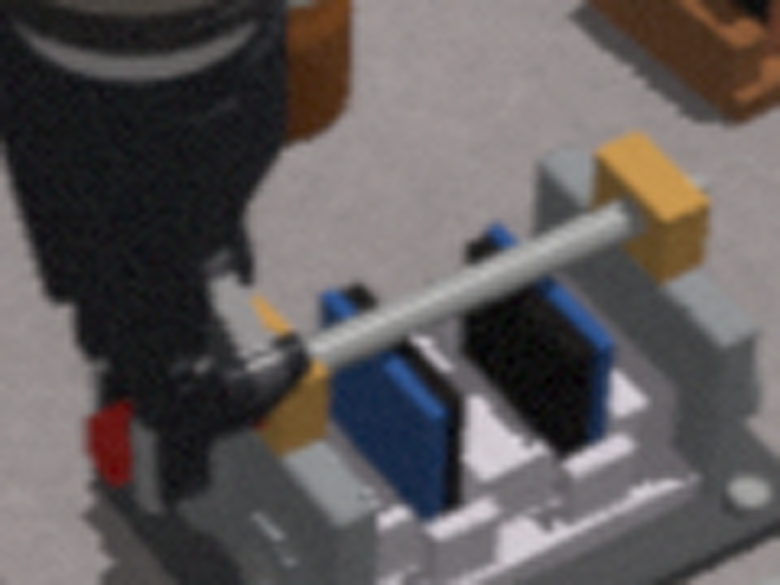

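View pics/t10.png

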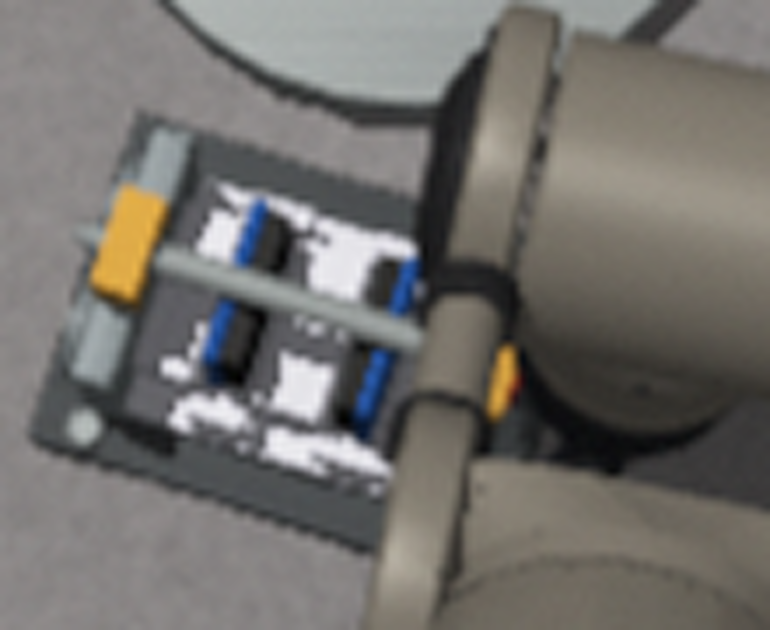

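The nose shows beyond the far block at top (75,232), about 9–12 mm out, with side forces near zero. I'll let it settle, then hand in.

Request:
jog_arm:
  motion:
    - {"rot": [0, 0, 0], "travel": [-0.003, 0, 0], "jaw": 1}
    - {"rot": [0, 0, 0], "travel": [0, 0, 0], "jaw": 1}
    - {"rot": [0, 0, 0], "travel": [0, 0, 0], "jaw": 1}

```text
time_s: 19.2
eef_pos: [566.1, -40.9, 81.6]
tcp_rot: [-1.039, 1.439, -1.437]
wrist_force: [-0.5, 0.4, 0.0]
width: 14.9
```

```bash
python3 -c "
from h import *
pin(-28)
print(abs(status.get_state()['qd']).max())
t=cap('top');save(t,'t11',(140,180,230,140),3.4)
print(ctrl.job_done())
"
```

```text
head cal -0.1 -29.9 -0.1 F [-0.5  0.4  0. ] M [-0.04 -0.04 -0.08] w 14.9
rot [-0.05 -0.21 -0.02] travel mm [-1.89 -0.05 -0.31] n 1
0.0012752304985405075
the job is handed in; nothing more can be done
None
```

View pics/t11.png

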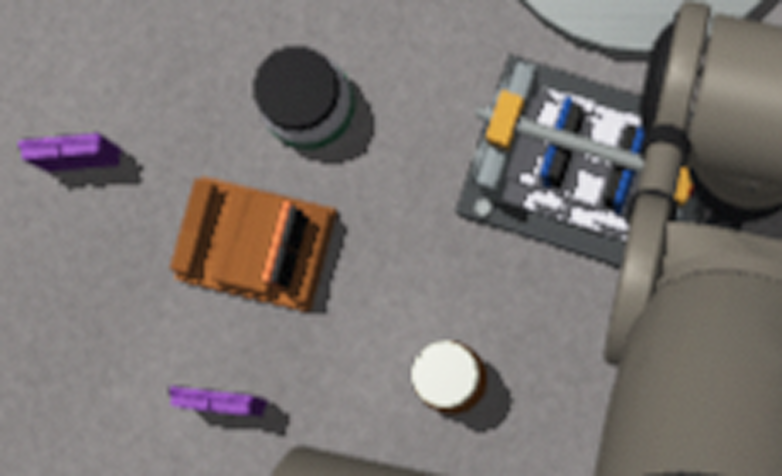

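The new pad stands in the empty slot with its lining towards the fitted pad, released. The pin runs through both bushings and is still gripped by its red head. I handed the job in at about 19 s; no verdict was reported.

- **Pad:** measured from above after release, it sits about 2.5 mm off along the slot and under 1 mm across it. Its top edge appears the same length as the fitted pad's (58.6 against 58.8 mm), so it stands at the same height.
- **Pin:** by the arm's pose, the head is within about 0.1 mm of the bushing axis and 30 mm before the first mouth. The last top view shows the nose beyond the far bushing: about 14 mm out by calculation, against about 9 mm from the picture before the final 2 mm push. Side forces were under about 1 N, and the arm was still.
- **Other things:** in the last top view the worn pad, tin and jar are where they started. The wrench and socket were not in that picture; in earlier views they were undisturbed.

**Checks that disagreed:**
- **Seating height:** the pad met the slot floor, with about 30 N of push, 3.5 mm higher in the arm's reading than I predicted. The scene and wrist pictures both showed it fully down.
- **Camera offset:** the scene and top cameras were about 1 pixel off from the wrist camera. I corrected for that when lining up the nose.

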